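Clamp the bent gas tubes in their nests

ROBOT

A 6-joint arm with a two-finger parallel gripper is mounted at the origin on the work surface. World frame = base frame: x ahead of the robot, y to its left, z up, the work surface at z = 0. Lengths are in m, angles in rad, forces in N, time in s.
With the tool pointing down it reaches from about 0.25 to 0.725 m from the base axis. Payload 4 kg.
Tool frame: the origin (TCP) lies where the fingers leave the gripper's body, on its centre line; the fingertips stand 73 mm ahead of it and the grasp point (between the pads) lies 54 mm ahead of it (bot.tip_reach is the z of the fingertips in the tool frame, in m); z points along the fingers, x is the direction in which the jaws open and shut, and the axes are right-handed (so a half turn about z gives the same grasp; the last joint's range is limited). The gripper opens to 85 mm and grips with 20 to 120 N. Pads are 22 mm wide; open, the fingers measure 114 mm over their backs; the gripper's body (76 mm by 85 mm) begins 54 mm behind the grasp point. The pads swing forward as they close: fully open they stand 13 mm farther back than shut.
Start: joints at [1.297, 0.241, 0.005, 1.335, 0, 1.571], TCP at [0.135, 0.481, 0.304] pointing down, gripper open.
Joint ranges: [-2.72, 2.72], [-1.05, 1.87], [-1.09, 1.28], [-1.99, 2.15], [-1.42, 1.44], [-3.14, 3.14]. Speed limits (rad/s): [2.79, 2.79, 3.14, 3.14, 3.14, 3.14].

INTERFACE

Orientations are given as a unit quaternion [x, y, z, w].
In Python, from workcell import bot, vision, job_done gives the robot as it stands.
- The arm moves only by the tool drive_tool, never from a script. Its argument "steps" is one flat list of numbers, 7 for each row, row after row: the shift along the tool's x, y, z in m, then the turn, a rotation vector about the tool's x, y, z in degrees, then the closure, from -1 (fully open) to 1 (shut). A call has 1 to 8 rows; each row shifts and turns the commanded pose from where the row before left it, along the tool's axes as they then stand; what a row does not reach is not made up. A row lasts 1/12 s, in which the tool goes at most 41.7 mm and 7.16 degrees, less where a joint would pass 70% of its speed; a pose out of reach is approached as far as the arm can. A call is refused whole if a number of a shift passes 0.0417 or a number of a turn 7.16, either way. A call with a gripper value outside its range is refused whole. The fingers move at their own pace and stop on an object; the grip force is fixed at half the most. Time passes only in rows, so rows that do not move let the fingers close. It gives the time, the measured TCP pose, the force and the opening at its end, in the units of the state.
- bot.get_obs(): the state, without advancing time (a new reading comes with each control period).
- vision.camera(name): name is "scene" or "top" or "wrist"; returns (picture, depth): 384x512x3 uint8, red, green, blue; 384x512 float32, m along the optical axis (not along the pixel's ray), 0 where there is no reading.
- vision.camera_model(name): a dict with "mtx" (3x3 intrinsics, pixels), "rvec" (rotation vector, rad) and "tvec" (3), from world to camera coordinates, as OpenCV has them. Camera axes: x right, y down, z forward; pixel columns grow to the right and rows downward; lengths in m; the calibration is good to about 2 mm. A picture is of the moment at which its call begins: read the wrist's pose just before it. camera_model takes no time and is no camera call; for the wrist camera it gives the pose at the moment of the call.
- job_done(): hands the job in, once; it reports no verdict.
The state is a dict: "clock": time; "joint_pos": joint angles; "joint_vel": joint speeds; "tau": joint torques, N m; "eef_pos": TCP position; "tool_rot": TCP orientation; "ft_force": force on the tool from outside, world axes, zero at the start; "ft_torque": the same for the moment, N m; "grip_width": finger opening in m.
Only numpy, scipy, OpenCV 4.12 (cv2) and the standard library are available. Lean on these libraries where they do the work, as an engineer would, in place of code of your own. Each camera call takes 0.05 s, during which the arm holds its last target.

TASK

Get the bent copper tubes ready for fitting: lay every tube that lies on the bench in a nest of its own, with both legs fully down in the two notches, and lock it there by turning that nest's T-handle a quarter turn clockwise until its clamp arm drops into the locked detent across the tube. The nests stand locked and must be opened to be loaded; at the end leave no nest open, an empty one included, and leave the other things on the bench where they are.

Things in the scene. Friction and masses are not known exactly. Their poses are not given: they have to be found in the camera images.
- tube0_centre (a point): Centre of a loose flat Z-bent copper tube, 12 mm thick, 90 g; may be absent. Middle run along its x, -45 to +45 mm; at each end a 50 mm leg bent 45 degrees in the flat: ends at (80,-35) and (-80,35) mm. z: normal to the flat; a half turn about z maps it onto itself. Starts flat on the bench, centre 6 mm up. Balances here; pinch it here across y with the fingertips.
- tube1_centre (a point): Centre of a loose flat Z-bent copper tube, 12 mm thick, 90 g; may be absent. Middle run along its x, -45 to +45 mm; at each end a 50 mm leg bent 45 degrees in the flat: ends at (80,-35) and (-80,35) mm. z: normal to the flat; a half turn about z maps it onto itself. Starts flat on the bench, centre 6 mm up. Balances here; pinch it here across y with the fingertips.
- tube2_centre (a point): Centre of a loose flat Z-bent copper tube, 12 mm thick, 90 g; may be absent. Middle run along its x, -45 to +45 mm; at each end a 50 mm leg bent 45 degrees in the flat: ends at (80,-35) and (-80,35) mm. z: normal to the flat; a half turn about z maps it onto itself. Starts flat on the bench, centre 6 mm up. Balances here; pinch it here across y with the fingertips.
- seat0 (a point): Nest 0, a fixed jig: the seated tube's centre, 40 mm above the bench, tube level, its x along this x either way round. Base 176x100x12 mm. Brass posts under the legs at (68,-23) and (-68,23) mm: open-topped notches 16 mm wide, floor 34 mm up, mouth 27 mm wide 51 mm up. T-handle with clamp arm at (0,54) mm. Free space under the tube's middle. z up.
- handle0 (a point): T-handle of nest 0: on its upright turning axis, half-way up its black bar (46 long, 12 thick, 62 to 88 mm above the bench, never rises). The bar lies along this point's y, in line with the 16 mm wide steel clamp arm below it that reaches 68 mm to this point's -y. Locked, the arm points to the nest's -y, across the tube; open, to the nest's +x, clear of it.
- cam0 (a joint): Turn of this T-handle, rad: 0 locked, 1.57 open, growing counter-clockwise from above, with stops at both. Cam and spring make two detents: let go below about 0.4 it snaps to 0, above 0.5 it goes to 1.57. Takes up to 0.2 N m.
- arm0 (a joint): Height of this clamp arm over its locked height, m: 0 dropped in the locked detent (underside 1.5 mm over a seated tube), 0.006 open. In proportion to the handle's turn; cannot drop on a badly laid tube. Raised, its top is at most 60 mm above the bench.
- seat1 (a point): Nest 1, a fixed jig: the seated tube's centre, 40 mm above the bench, tube level, its x along this x either way round. Base 176x100x12 mm. Brass posts under the legs at (68,-23) and (-68,23) mm: open-topped notches 16 mm wide, floor 34 mm up, mouth 27 mm wide 51 mm up. T-handle with clamp arm at (0,54) mm. Free space under the tube's middle. z up.
- handle1 (a point): T-handle of nest 1: on its upright turning axis, half-way up its black bar (46 long, 12 thick, 62 to 88 mm above the bench, never rises). The bar lies along this point's y, in line with the 16 mm wide steel clamp arm below it that reaches 68 mm to this point's -y. Locked, the arm points to the nest's -y, across the tube; open, to the nest's +x, clear of it.
- cam1 (a joint): Turn of this T-handle, rad: 0 locked, 1.57 open, growing counter-clockwise from above, with stops at both. Cam and spring make two detents: let go below about 0.4 it snaps to 0, above 0.5 it goes to 1.57. Takes up to 0.2 N m.
- arm1 (a joint): Height of this clamp arm over its locked height, m: 0 dropped in the locked detent (underside 1.5 mm over a seated tube), 0.006 open. In proportion to the handle's turn; cannot drop on a badly laid tube. Raised, its top is at most 60 mm above the bench.
- seat2 (a point): Nest 2, a fixed jig: the seated tube's centre, 40 mm above the bench, tube level, its x along this x either way round. Base 176x100x12 mm. Brass posts under the legs at (68,-23) and (-68,23) mm: open-topped notches 16 mm wide, floor 34 mm up, mouth 27 mm wide 51 mm up. T-handle with clamp arm at (0,54) mm. Free space under the tube's middle. z up.
- handle2 (a point): T-handle of nest 2: on its upright turning axis, half-way up its black bar (46 long, 12 thick, 62 to 88 mm above the bench, never rises). The bar lies along this point's y, in line with the 16 mm wide steel clamp arm below it that reaches 68 mm to this point's -y. Locked, the arm points to the nest's -y, across the tube; open, to the nest's +x, clear of it.
- cam2 (a joint): Turn of this T-handle, rad: 0 locked, 1.57 open, growing counter-clockwise from above, with stops at both. Cam and spring make two detents: let go below about 0.4 it snaps to 0, above 0.5 it goes to 1.57. Takes up to 0.2 N m.
- arm2 (a joint): Height of this clamp arm over its locked height, m: 0 dropped in the locked detent (underside 1.5 mm over a seated tube), 0.006 open. In proportion to the handle's turn; cannot drop on a badly laid tube. Raised, its top is at most 60 mm above the bench.
- module: Bystander: brass module on a black carrier plate, 110 by 75 by 25 mm, loose; origin under its centre
- spool: Bystander: white wire spool, 34 mm across, 24 mm high, loose; origin under its centre
- dish: Bystander: steel disc-shaped pot, 36 mm across, 14 mm high, loose; origin under its centre
- bottle: Bystander: amber bottle, 56 mm across, 130 mm high, loose, beyond the nests; origin under its centre
Things that resemble listed ones, but are neither listed nor needed, are in the scene too. What is shaped like the part that bears tube0_centre but black or white is not meant.

How it is judged:
By the outcome, as a careful person would: the job done as asked, in the order asked, and still so for the second after the job is handed in, with the robot touching nothing.
Of tube0, tube1, tube2 only 2 to 3 are there at a start; the rules pass over those that are not, and their reading is None.
At some moment in a run one of tube0, tube1, tube2 may be knocked a few centimetres aside while the robot is not near it.
Once in a run the grip may slacken for a moment while it holds something.
It also fails if it takes over 210 s, if anything falls off the work surface, if the arm or the gripper's body presses on something with over 40 N, if the wrist force passes 120 N, or if a joint passes its speed limit or range.

## Working session

There is one attempt and no reset: what is moved stays moved. The work goes in short steps, Python scripts to look and compute and a tool call to move; the robot and the scene stay as the last step left them, time stands still between calls to the robot, and variables do not carry over. Pictures are saved under pics/ and viewed, and the job is handed in when it is done.

Besides the shell and the picture viewer there is one more tool, called after "Request:" by a JSON object that holds its "api" and its "payload". drive_tool: Moves the arm, as the interface text tells. Its arguments: {"type":"object","properties":{"steps":{"type":"array"}},"required":["steps"]}

```bash
ls; mkdir -p pics
cat > h.py <<'E'
import numpy as np, cv2
from scipy.spatial.transform import Rotation as R
from workcell import bot, vision, job_done
def snap(name, fn):
    m=vision.camera_model(name); p,d=vision.camera(name)
    cv2.imwrite('pics/'+fn+'.png',cv2.cvtColor(p,cv2.COLOR_RGB2BGR)); np.savez('pics/'+fn,p=p,d=d,mtx=m['mtx'],rvec=m['rvec'],tvec=m['tvec'])
    return p,d,m
def load(fn):
    z=np.load('pics/'+fn+'.npz'); return z['p'],z['d'],dict(mtx=z['mtx'],rvec=z['rvec'],tvec=z['tvec'])
def ray(m,uv,z):
    K=np.array(m['mtx']);Rm=cv2.Rodrigues(np.array(m['rvec'],float))[0];t=np.array(m['tvec']).ravel()
    uv=np.atleast_2d(np.array(uv,float)); d=np.c_[uv,np.ones(len(uv))]@np.linalg.inv(K).T@Rm; c=-Rm.T@t
    s=(z-c[2])/d[:,2]; return c+s[:,None]*d
def proj(m,P):
    return cv2.projectPoints(np.array(P,float).reshape(-1,3),np.array(m['rvec'],float),np.array(m['tvec'],float),np.array(m['mtx']),None)[0].reshape(-1,2)
def cloud(m,d):
    K=np.array(m['mtx']);Rm=cv2.Rodrigues(np.array(m['rvec'],float))[0];t=np.array(m['tvec']).ravel()
    v,u=np.mgrid[:d.shape[0],:d.shape[1]]
    X=np.stack([(u-K[0,2])/K[0,0]*d,(v-K[1,2])/K[1,1]*d,d],-1)
    return (X-t)@Rm
E
python3 - <<'E'
from h import *
o=bot.get_obs(); print(o); print(bot.tip_reach)
for n in ['scene','top','wrist']:
    p,d,m=snap(n,n+'0'); print(n,m)
E
```

```text
pics
{'clock': 0.0, 'joint_pos': array([1.29700712e+00, 2.41392306e-01, 3.72460234e-03, 1.33518223e+00,
       2.49675474e-05, 1.57080747e+00]), 'joint_vel': array([-1.33055261e-03, -1.02578001e-05, -3.65939530e-04, -7.08447181e-04,
       -7.01525325e-04, -3.57183048e-04]), 'tau': array([ 5.01551040e-04, -3.72317684e+01,  2.52407616e+01,  1.68253732e-02,
        4.91179355e-05,  2.84172430e-06]), 'eef_pos': array([0.13505653, 0.48092016, 0.30302326]), 'tool_rot': array([ 7.96991486e-01,  6.03989667e-01, -8.25887866e-04,  6.10239183e-04]), 'ft_force': array([ 0.41508058, -0.34399114, -0.22131925]), 'ft_torque': array([0.03970055, 0.02933169, 0.04982088]), 'grip_width': 0.08537578267010751}
0.0726
scene {'mtx': array([[405.70444956,   0.        , 259.1897834 ],
       [  0.        , 405.70444956, 188.49774265],
       [  0.        ,   0.        ,   1.        ]]), 'rvec': array([ 2.21355045,  0.6681725 , -0.2945996 ]), 'tvec': array([-0.46369387, -0.12343664,  1.31194412])}
top {'mtx': array([[424.16698222,   0.        , 261.12728712],
       [  0.        , 424.16698222, 188.52178744],
       [  0.        ,   0.        ,   1.        ]]), 'rvec': array([ 1.98484607, -2.23448507,  0.24068602]), 'tvec': array([0.0766804 , 0.51830929, 1.10950616])}
wrist {'mtx': array([[298.14557152,   0.        , 256.41792079],
       [  0.        , 298.14557152, 186.58574677],
       [  0.        ,   0.        ,   1.        ]]), 'rvec': array([-2.29635334, -1.74041534, -0.27113535]), 'tvec': array([-0.4997081 , -0.0393041 ,  0.37994411])}
```

View pics/top0.png

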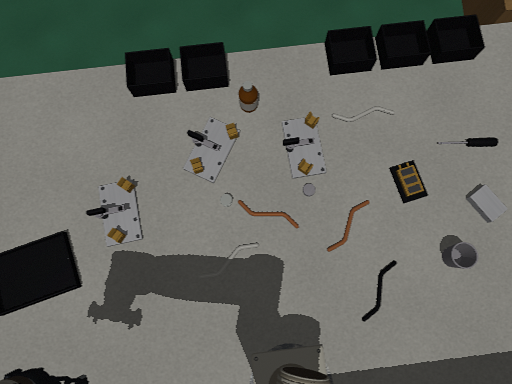

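View pics/scene0.png

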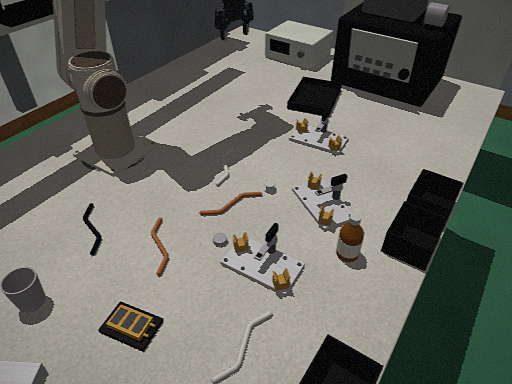

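View pics/wrist0.png

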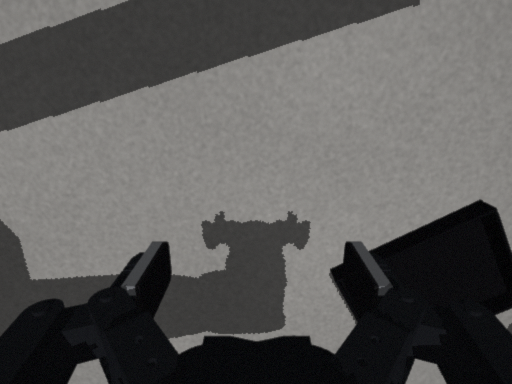

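The top view shows two copper tubes, near (268,213) and (348,226). There are three nests, near (208,150), (305,147) and (120,212), and the white and black tubes are decoys. Next I measure poses.

Run:
```python
from h import *
for n in ['top0','scene0']:
    p,d,m=load(n); h=cv2.cvtColor(p,cv2.COLOR_RGB2HSV)
    print(n)
    k=((h[...,0]<14)&(h[...,1]>120)&(h[...,2]>100)).astype(np.uint8)
    nn,l,s,c=cv2.connectedComponentsWithStats(k)
    for i in range(1,nn):
        if s[i,4]>60:
            v,u=np.where(l==i); P=ray(m,np.c_[u,v],.009)[:,:2]
            a=P.mean(0); w,V=np.linalg.eigh(np.cov(P.T)); e=(P-a)@V[:,1]
            ends=[P[e<e.min()+.006].mean(0),P[e>e.max()-.006].mean(0)]
            print('cop',s[i],'c',P.mean(0).round(4),'mid ends',np.mean(ends,0).round(4),'pca',np.degrees(np.arctan2(V[1,1],V[0,1])).round(1),'len',np.ptp(e).round(3),np.round(ends,3).tolist())
    k=((h[...,0]>=14)&(h[...,0]<28)&(h[...,1]>120)&(h[...,2]>70)).astype(np.uint8)
    k=cv2.morphologyEx(k,cv2.MORPH_CLOSE,np.ones((3,3)))
    nn,l,s,c=cv2.connectedComponentsWithStats(k)
    X=cloud(m,d)
    for i in range(1,nn):
        if s[i,4]>30:
            q=X[(l==i)&(d>0)]; print('brass',s[i],c[i].round(0),ray(m,c[i],.04)[0].round(3),'cloud',np.median(q,0).round(3),'ztop',np.percentile(q[:,2],95).round(3))
    big=cv2.resize(p[90:260,80:320] if n=='top0' else p[100:300,200:380],None,fx=3.3,fy=3.3,interpolation=cv2.INTER_CUBIC); cv2.imwrite('pics/big_'+n+'.png',cv2.cvtColor(big,cv2.COLOR_RGB2BGR));
```

```text
top0
cop [238 201  60  27 200] c [0.4588 0.0046] mid ends [0.4598 0.0047] pca 67.6 len 0.18 [[0.416, -0.072], [0.503, 0.081]]
cop [328 201  41  50 189] c [ 0.399  -0.2163] mid ends [ 0.3997 -0.2173] pca 140.6 len 0.18 [[0.46, -0.281], [0.34, -0.153]]
brass [504   0   8  10  71] [508.   4.] [ 1.014 -0.808  0.04 ] cloud [ 1.305 -1.145 -0.416] ztop -0.411
brass [240  92  14  12 103] [246.  97.] [0.806 0.025 0.04 ] cloud [0.782 0.026 0.092] ztop 0.102
brass [305 112  14  16 124] [311. 120.] [ 0.711 -0.152  0.04 ] cloud [ 0.712 -0.152  0.037] ztop 0.053
brass [226 123  12  14 114] [232. 130.] [0.709 0.079 0.04 ] cloud [0.711 0.078 0.039] ztop 0.053
brass [190 158  13  14 110] [196. 164.] [0.618 0.189 0.04 ] cloud [0.62  0.188 0.039] ztop 0.053
brass [298 159  15  15 122] [305. 167.] [ 0.575 -0.114  0.04 ] cloud [ 0.576 -0.114  0.037] ztop 0.051
brass [397 163  27  33 289] [409. 179.] [ 0.506 -0.4    0.04 ] cloud [ 0.511 -0.406  0.024] ztop 0.028
brass [117 177  15  14 113] [124. 184.] [0.586 0.393 0.04 ] cloud [0.586 0.393 0.04 ] ztop 0.052
brass [108 228  16  14 124] [115. 234.] [0.447 0
[... 397 characters left out ...]
049
brass [329 135  13  16 130] [335. 143.] [0.593 0.378 0.04 ] cloud [0.59  0.386 0.034] ztop 0.049
brass [308 172  14  18 128] [314. 181.] [0.622 0.176 0.04 ] cloud [0.619 0.18  0.034] ztop 0.051
brass [318 206  16  20 175] [325. 217.] [0.713 0.068 0.04 ] cloud [0.71  0.07  0.035] ztop 0.052
brass [341 222  22  17 200] [349. 231.] [0.784 0.056 0.04 ] cloud [0.797 0.005 0.093] ztop 0.104
brass [233 232  15  20 201] [241. 243.] [ 0.585 -0.123  0.04 ] cloud [ 0.582 -0.12   0.035] ztop 0.051
brass [273 269  17  22 248] [281. 280.] [ 0.72  -0.162  0.04 ] cloud [ 0.718 -0.16   0.035] ztop 0.052
brass [106 304  49  37 586] [130. 323.] [ 0.523 -0.417  0.04 ] cloud [ 0.516 -0.414  0.024] ztop 0.027
```

View pics/big_top0.png

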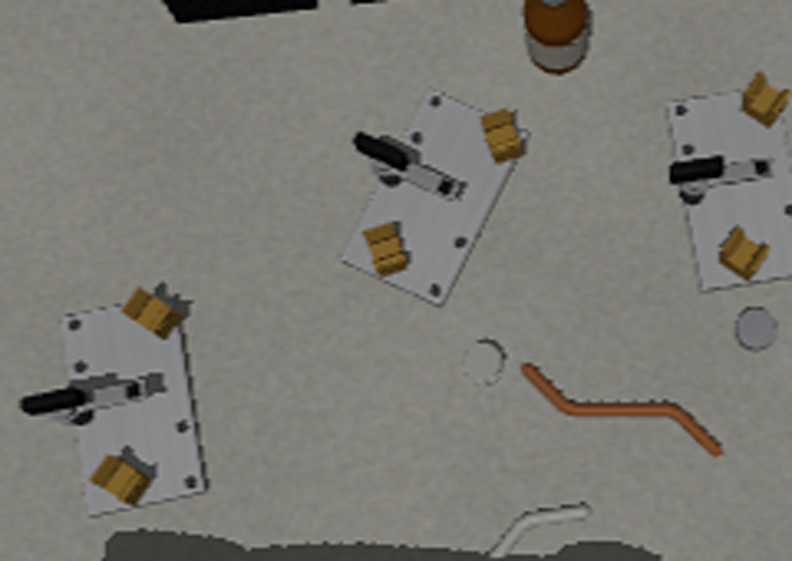

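View pics/big_scene0.png

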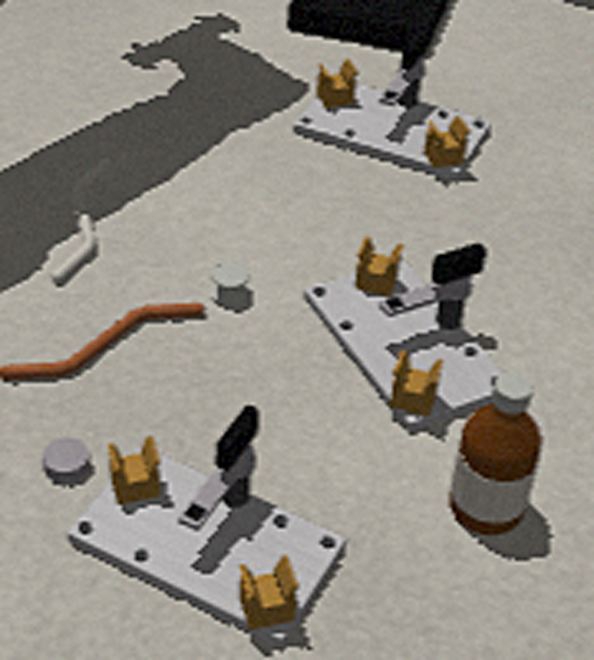

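```bash
cat >> h.py <<'E'
def pose():
    o=bot.get_obs(); Rm=R.from_quat(o['tool_rot']).as_matrix(); return o,np.array(o['eef_pos']),Rm
def plan(x,y,z,ang=None):
    """target TCP xyz, tool-x world angle deg (mod 180), tool pointing down. prints turn about tool z (deg) then shift in turned tool axes (mm)"""
    o,p,Rm=pose(); a=np.degrees(np.arctan2(Rm[1,0],Rm[0,0]))
    if ang is None: ang=a
    da=(ang-a+90)%180-90
    b=np.radians(a+da); D=np.array([x,y,z])-p
    sx=D[0]*np.cos(b)+D[1]*np.sin(b); sy=D[0]*np.sin(b)-D[1]*np.cos(b)
    print('t',o['clock'].__round__(2),'tcp',p.round(4),'toolx ang',round(a,2),'tilt',np.degrees(np.arccos(-Rm[2,2])).round(2),'j1,j6',np.round(np.degrees(o['joint_pos'][[0,5]]),1),'F',np.round(o['ft_force'],1),'w',round(o['grip_width'],4))
    print('  turn tool z',round(-da,2),' alt',round(-da+(180 if da>0 else -180),2),' then shift mm (turned axes)',np.round([sx*1e3,sy*1e3,-D[2]*1e3],1))
    a0=np.radians(a); print('  shift in present axes mm',np.round([1e3*(D[0]*np.cos(a0)+D[1]*np.sin(a0)),1e3*(D[0]*np.sin(a0)-D[1]*np.cos(a0)),-D[2]*1e3],1))
E
python3 - <<'E'
from h import *
o,p,Rm=pose(); m=vision.camera_model('wrist'); C=cv2.Rodrigues(m['rvec'])[0]; c=-C.T@m['tvec']
print('cam in tool',Rm.T@(c-p),'cam axes in tool\n',(Rm.T@C.T).round(3))
plan(.56,-.1,.30,3.1)
E
```

```text
cam in tool [ 0.0003626  -0.07855771 -0.07024883] cam axes in tool
 [[ 1.    -0.     0.001]
 [ 0.     0.952  0.305]
 [-0.001 -0.305  0.952]]
t 0.15 tcp [0.1351 0.481  0.3032] toolx ang 74.31 tilt 0.1 j1,j6 [74.3 90. ] F [-0.5  0.2 -0.3] w 0.0853
  turn tool z 71.21  alt -108.79  then shift mm (turned axes) [392.9 603.1   3.2]
  shift in present axes mm [-444.5  566.2    3.2]
```

Request:
{"api": "drive_tool", "payload": {"steps": [-0.0247,0.0315,0,0,0,0,-1,-0.0247,0.0315,0,0,0,0,-1,-0.0247,0.0315,0,0,0,0,-1,-0.0247,0.0315,0,0,0,0,-1,-0.0247,0.0315,0,0,0,0,-1,-0.0247,0.0315,0,0,0,0,-1,-0.0247,0.0315,0,0,0,0,-1,-0.0247,0.0315,0,0,0,0,-1]}}

```text
clock: 0.82
eef_pos: [0.3249, 0.2212, 0.3039]
tool_rot: [0.797, 0.604, 0.0, -0.0]
ft_force: [0.3, -0.1, -0.5]
grip_width: 0.0856
```

Request:
{"api": "drive_tool", "payload": {"steps": [-0.0247,0.0315,0,0,0,0,-1,-0.0247,0.0315,0,0,0,0,-1,-0.0247,0.0315,0,0,0,0,-1,-0.0247,0.0315,0,0,0,0,-1,-0.0247,0.0315,0,0,0,0,-1,-0.0247,0.0315,0,0,0,0,-1,-0.0247,0.0315,0,0,0,0,-1,-0.0247,0.0315,0,0,0,0,-1]}}

```text
clock: 1.48
eef_pos: [0.5142, -0.0373, 0.3036]
tool_rot: [0.797, 0.604, -0.0, -0.0]
ft_force: [1.1, 1.3, 0.0]
grip_width: 0.0857
```

Request:
{"api": "drive_tool", "payload": {"steps": [-0.0247,0.0315,0,0,0,0,-1,-0.0247,0.0315,0,0,0,0,-1,0,0,0,0,0,7.1,-1,0,0,0,0,0,7.1,-1,0,0,0,0,0,7.1,-1,0,0,0,0,0,7.1,-1,0,0,0,0,0,7.1,-1,0,0,0,0,0,7.1,-1]}}

```text
clock: 2.15
eef_pos: [0.5607, -0.1001, 0.3033]
tool_rot: [0.963, 0.27, -0.001, -0.0]
ft_force: [-0.9, 0.1, -0.1]
grip_width: 0.0852
```

Request:
{"api": "drive_tool", "payload": {"steps": [0,0,0,0,0,7.1,-1,0,0,0,0,0,7.1,-1,0,0,0,0,0,7.1,-1,0,0,0,0,0,7.1,-1,0,0,0,0,0,0,-1]}}

```text
clock: 2.57
eef_pos: [0.5607, -0.1, 0.3034]
tool_rot: [1.0, 0.028, -0.001, -0.0]
ft_force: [-0.6, -0.0, -0.0]
grip_width: 0.0853
```

Run:
```python
from h import *
plan(.64,-.079,.20,3.1)
snap('wrist','w1');snap('top','t1')
```

```text
t 2.57 tcp [ 0.5607 -0.1     0.3034] toolx ang 3.2 tilt 0.06 j1,j6 [-10.1  76.7] F [-0.6 -0.  -0. ] w 0.0853
  turn tool z 0.1  alt -179.9  then shift mm (turned axes) [ 80.3 -16.6 103.4]
  shift in present axes mm [ 80.4 -16.5 103.4]
```

View pics/w1.png

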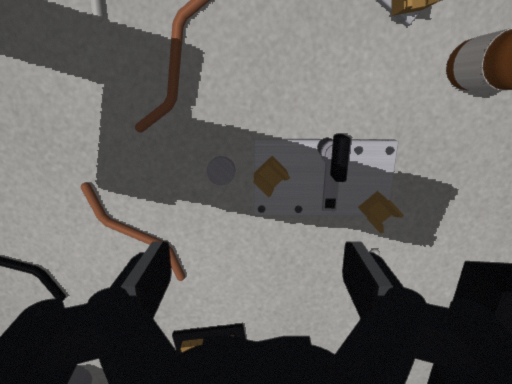

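The wrist view shows nest A: bar near (342,157), posts near (270,175) and (380,211). I'll use its depth to get accurate poses.

```bash
cat >> h.py <<'E'
def nestfit(p,d,m,approx,show=True):
    """approx handle xy; bar top points and post tops from cloud"""
    X=cloud(m,d); ok=d>0
    r=np.hypot(X[...,0]-approx[0],X[...,1]-approx[1])
    b=X[ok&(r<.045)&(X[...,2]>.080)&(X[...,2]<.096)]
    (c,sz,an)=cv2.minAreaRect((b[:,:2]*1e3).astype(np.float32))
    if sz[0]<sz[1]: an+=90
    return np.array(c)/1e3,np.array(sz),an%180,np.median(b[:,2]),len(b),b[:,:2].mean(0)
def brass(p,d,m,zlo=.043):
    h=cv2.cvtColor(p,cv2.COLOR_RGB2HSV); X=cloud(m,d)
    k=((h[...,0]>=12)&(h[...,0]<28)&(h[...,1]>110)&(h[...,2]>30)&(X[...,2]>.02)&(X[...,2]<.06)&(d>0)).astype(np.uint8)
    k=cv2.morphologyEx(k,cv2.MORPH_CLOSE,np.ones((5,5)))
    n,l,s,c=cv2.connectedComponentsWithStats(k); out=[]
    for i in range(1,n):
        if s[i,4]>80:
            q=X[(l==i)&(d>0)]; t=q[q[:,2]>zlo]
            if len(t)<5: continue
            (cc,sz,an)=cv2.minAreaRect((t[:,:2]*1e3).astype(np.float32))
            out.append((np.array(cc)/1e3,np.round(sz,1),an,t[:,:2].mean(0),np.percentile(q[:,2],97)))
    return out
E
python3 - <<'E'
from h import *
for n in ['w1','t1','top0']:
    p,d,m=load(n)
    for ap in [(.64,-.079),(.511,.462)]:
        try: print(n,'bar',nestfit(p,d,m,ap))
        except Exception as e: print(e)
    for b in brass(p,d,m): print('  post',b)
E
```

```text
w1 bar (array([ 0.64365936, -0.08006105]), array([12.57805824, 45.40753937]), 93.05237364768982, np.float64(0.08765176470434068), 611, array([ 0.64256504, -0.07934497]))
w1 bar (array([0., 0.]), array([0., 0.]), 0.0, np.float64(nan), 0, array([nan, nan]))
  post (array([0.70965417, 0.06804   ]), array([30.8,  5.1]), 5.839756488800049, array([0.70586473, 0.06810752]), np.float64(0.050579465896687145))
  post (array([ 0.57771814, -0.1145434 ]), array([33.6, 25.1]), 47.21934127807617, array([ 0.57669528, -0.1150398 ]), np.float64(0.05163385696355748))
  post (array([ 0.71468524, -0.15325206]), array([33.1, 26.4]), 47.655029296875, array([ 0.71427557, -0.15232321]), np.float64(0.05115303636813293))
t1 bar (array([ 0.64254645, -0.07999966]), array([12.66694736, 40.01915359]), 91.70410549640656, np.float64(0.08791949729870882), 68, array([ 0.64161913, -0.07976487]))
t1 bar (array([0.50973987, 0.46004852]), array([13.48319054, 45.65535355]), 93.91688251495361, np.float64(0.08659993198209066), 88, array([0.50934318, 0.45928887]))
  post (array([0.70805817, 0.07883371]), array([35. , 24.6]), 
[... 1152 characters left out ...]
44111788))
  post (array([0.61650879, 0.18831607]), array([33.5, 24. ]), 15.356513023376465, array([0.61721377, 0.18777518]), np.float64(0.05305437163794513))
  post (array([ 0.57664233, -0.11599361]), array([33.1, 24.1]), 45.39581298828125, array([ 0.57735671, -0.11455032]), np.float64(0.05223597849754098))
  post (array([0.58460211, 0.39105618]), array([34.8, 23.5]), 50.13951873779297, array([0.58608207, 0.39373557]), np.float64(0.05277403448005463))
  post (array([0.44549628, 0.42258972]), array([35.6, 24.3]), 51.78583526611328, array([0.44738736, 0.42371178]), np.float64(0.052584689132686706))
  return _methods._mean(a, axis=axis, dtype=dtype,
  ret = ret.dtype.type(ret / rcount)
h.py:40: RuntimeWarning: Mean of empty slice.
  return np.array(c)/1e3,np.array(sz),an%180,np.median(b[:,2]),len(b),b[:,:2].mean(0)
  ret = um.true_divide(
```

Request:
{"api": "drive_tool", "payload": {"steps": [0.0277,-0.0051,0,0,0,0,-1,0.0277,-0.0051,0,0,0,0,-1,0.0277,-0.0051,0,0,0,0,-1,0,0,0.04,0,0,0,-1,0,0,0.04,0,0,0,-1,0,0,0.04,0,0,0,-1,0,0,0.02,0,0,0,-1,0,0,0,0,0,0,-1]}}

```text
clock: 3.33
eef_pos: [0.6391, -0.0793, 0.1567]
tool_rot: [1.0, 0.03, -0.006, -0.001]
ft_force: [-0.8, -1.0, -0.6]
grip_width: 0.0854
```

Run:
```python
from h import *
plan(.643,-.080,.139,3.05)
snap('wrist','w2')
```

```text
t 3.33 tcp [ 0.6391 -0.0793  0.1567] toolx ang 3.46 tilt 0.75 j1,j6 [-7.1 79.5] F [-0.8 -1.  -0.6] w 0.0854
  turn tool z 0.41  alt -179.59  then shift mm (turned axes) [ 3.9  0.9 17.7]
  shift in present axes mm [ 3.9  0.9 17.7]
```

View pics/w2.png

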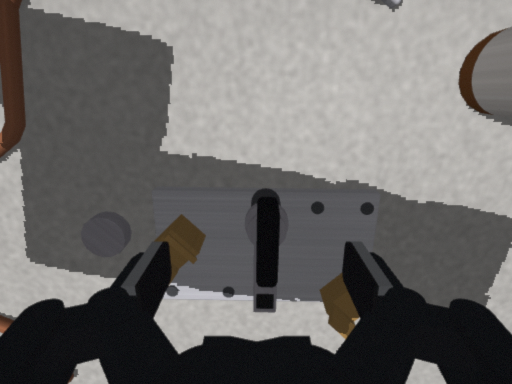

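Request:
{"api": "drive_tool", "payload": {"steps": [0,0,0,0,0,0,-1,0,0,0,0,0,0,-1]}}

```text
clock: 3.55
eef_pos: [0.6445, -0.0801, 0.1667]
tool_rot: [1.0, 0.029, 0.002, 0.0]
ft_force: [-0.3, 0.3, 0.5]
grip_width: 0.0854
```

Run:
```python
from h import *
plan(.643,-.080,.139,3.05)
```

```text
t 3.55 tcp [ 0.6445 -0.0801  0.1667] toolx ang 3.36 tilt 0.28 j1,j6 [-7.1 79.6] F [-0.3  0.3  0.5] w 0.0854
  turn tool z 0.31  alt -179.69  then shift mm (turned axes) [-1.5 -0.2 27.7]
  shift in present axes mm [-1.5 -0.2 27.7]
```

Request:
{"api": "drive_tool", "payload": {"steps": [0,0,0.012,0,0,0.2,-1,0,0,0.012,0,0,0,-1,0,0,0,0,0,0,-1,0,0,0,0,0,0,-1,0,0,0,0,0,0,-1]}}

```text
clock: 3.97
eef_pos: [0.644, -0.08, 0.1421]
tool_rot: [1.0, 0.027, 0.002, 0.0]
ft_force: [0.7, -0.4, -0.9]
grip_width: 0.0855
```

Run:
```python
from h import *
plan(.643,-.080,.139,3.05)
snap('wrist','w3')
plan(.643,-.080,.139,3.05)
```

```text
t 3.97 tcp [ 0.644  -0.08    0.1421] toolx ang 3.13 tilt 0.2 j1,j6 [-7.1 79.8] F [ 0.7 -0.4 -0.9] w 0.0855
  turn tool z 0.08  alt -179.92  then shift mm (turned axes) [-1.  -0.1  3.1]
  shift in present axes mm [-1.  -0.1  3.1]
t 4.02 tcp [ 0.644 -0.08   0.142] toolx ang 3.12 tilt 0.19 j1,j6 [-7.1 79.8] F [-0.3 -0.3 -0.6] w 0.0852
  turn tool z 0.07  alt -179.93  then shift mm (turned axes) [-1.  -0.1  3. ]
  shift in present axes mm [-1.  -0.1  3. ]
```

View pics/w3.png

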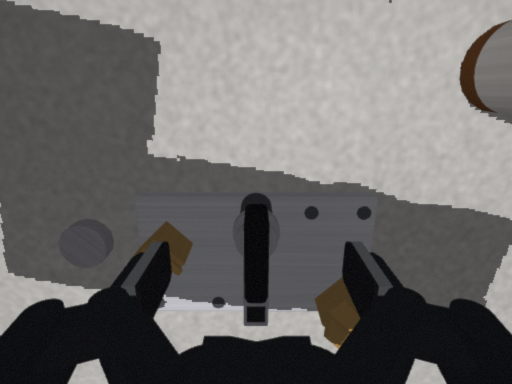

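Run:
```python
from h import *
for n in ['w2','w3']:
    p,d,m=load(n); print(nestfit(p,d,m,(.643,-.08)))
```

```text
(array([ 0.64385779, -0.08012764]), array([12.02193928, 45.70552444]), 92.89653182029724, np.float64(0.08773329518775486), 1776, array([ 0.64364101, -0.07764184]))
(array([ 0.64340155, -0.08032036]), array([87.66243744, 46.39821243]), 3.1790575981140137, np.float64(0.08785939923553356), 2906, array([ 0.6425545 , -0.07786846]))
```

Request:
{"api": "drive_tool", "payload": {"steps": [0,0,0.003,0,0,0,0,0,0,0,0,0,0,0.4,0,0,0,0,0,0,0.6,0,0,0,0,0,0,0.6,0,0,0,0,0,0,0.6]}}

```text
clock: 4.43
eef_pos: [0.6429, -0.0799, 0.1369]
tool_rot: [1.0, 0.027, -0.0, -0.0]
ft_force: [-0.2, 0.5, 0.1]
grip_width: 0.0255
```

Request:
{"api": "drive_tool", "payload": {"steps": [0,0,0,0,0,0,1,0,0,0,0,0,0,1,0,0,0,0,0,0,1,0,0,0,0,0,0,1]}}

```text
clock: 4.77
eef_pos: [0.6437, -0.0798, 0.1372]
tool_rot: [1.0, 0.027, 0.001, 0.0]
ft_force: [3.1, 0.6, -0.6]
grip_width: 0.0108
```

Request:
{"api": "drive_tool", "payload": {"steps": [0,0,0,0,0,-5,1,0,0,0,0,0,-6,1,0,0,0,0,0,-6,1,0,0,0,0,0,-6,1,0,0,0,0,0,-6,1,0,0,0,0,0,-6,1,0,0,0,0,0,-6,1,0,0,0,0,0,-6,1]}}

```text
clock: 5.43
eef_pos: [0.6428, -0.0803, 0.1371]
tool_rot: [0.905, 0.426, -0.0, 0.0]
ft_force: [1.2, -1.0, 2.2]
grip_width: 0.0105
```

Request:
{"api": "drive_tool", "payload": {"steps": [0,0,0,0,0,-6,1,0,0,0,0,0,-6,1,0,0,0,0,0,-6,1,0,0,0,0,0,-6,1,0,0,0,0,0,-6,1,0,0,0,0,0,-6,1,0,0,0,0,0,-4,1,0,0,0,0,0,0,1]}}

```text
clock: 6.1
eef_pos: [0.6426, -0.0811, 0.1372]
tool_rot: [0.706, 0.708, -0.001, 0.001]
ft_force: [0.4, -4.0, 1.9]
grip_width: 0.0107
```

Request:
{"api": "drive_tool", "payload": {"steps": [0,0,0,0,0,0,0,0,0,0,0,0,0,-0.5,0,0,0,0,0,0,-1,0,0,-0.02,0,0,0,-1,0,0,-0.03,0,0,0,-1,0,0,-0.04,0,0,0,-1,0,0,-0.04,0,0,0,-1,0,0,-0.03,0,0,0,-1]}}

```text
clock: 6.77
eef_pos: [0.6431, -0.0795, 0.3005]
tool_rot: [0.707, 0.708, 0.001, 0.001]
ft_force: [0.4, 0.7, 0.3]
grip_width: 0.0854
```

```bash
cat >> h.py <<'E'
def tubes(p,d,m,show=True):
    h=cv2.cvtColor(p,cv2.COLOR_RGB2HSV)
    k=((h[...,0]<13)&(h[...,1]>110)&(h[...,2]>45)).astype(np.uint8)
    n,l,s,c=cv2.connectedComponentsWithStats(k)
    for i in range(1,n):
        if s[i,4]<80: continue
        v,u=np.where(l==i); P=ray(m,np.c_[u,v],.010)[:,:2]; a=P.mean(0)
        w,V=np.linalg.eigh(np.cov(P.T)); e=(P-a)@V[:,1]
        if np.ptp(e)>.3 or np.ptp(e)<.1: continue
        en=[P[e<e.min()+.006].mean(0),P[e>e.max()-.006].mean(0)]; mid=np.mean(en,0)
        ang=np.degrees(np.arctan2(*(en[1]-en[0])[::-1]))+23.6
        for _ in range(3):
            t=np.array([np.cos(np.radians(ang)),np.sin(np.radians(ang))]); q=(P-mid)
            sel=P[np.abs(q@t)<.033]; f=cv2.fitLine((sel*1e3).astype(np.float32),cv2.DIST_L2,0,.01,.01).ravel()
            ang2=np.degrees(np.arctan2(f[1],f[0])); ang=ang+((ang2-ang+90)%180-90)
            nrm=np.array([-t[1],t[0]]); off=(f[2:]/1e3-mid)@nrm
        print('tube mid-ends',mid.round(4),'line-corrected',(mid+off*nrm).round(4),'yaw',round(ang%180,1),'len',np.ptp(e).round(3),'n',s[i,4])
E
python3 - <<'E'
from h import *
p,d,m=snap('top','t2'); tubes(p,d,m); print(nestfit(p,d,m,(.643,-.08)))
p,d,m=load('w1'); tubes(p,d,m)
p,d,m=load('top0'); tubes(p,d,m)
plan(.40,-.217,.25,66.8)
E
```

```text
tube mid-ends [0.4801 0.0274] line-corrected [0.4651 0.0315] yaw 75.0 len 0.123 n 174
(array([0., 0.]), array([0., 0.]), 0.0, np.float64(nan), 0, array([nan, nan]))
tube mid-ends [ 0.4548 -0.0024] line-corrected [ 0.4605 -0.0031] yaw 83.3 len 0.163 n 1549
tube mid-ends [ 0.3858 -0.1852] line-corrected [ 0.3764 -0.1989] yaw 145.1 len 0.12 n 790
tube mid-ends [0.4609 0.0043] line-corrected [0.4599 0.0044] yaw 83.2 len 0.18 n 265
tube mid-ends [ 0.4014 -0.216 ] line-corrected [ 0.4016 -0.2157] yaw 156.6 len 0.181 n 264
t 6.82 tcp [ 0.645  -0.0797  0.3074] toolx ang 90.09 tilt 0.78 j1,j6 [-7.1 -7.1] F [ 0.3 -0.4  4.6] w 0.0853
  turn tool z 23.29  alt -156.71  then shift mm (turned axes) [-222.7 -171.1   57.4]
  shift in present axes mm [-136.9 -245.2   57.4]
  return _methods._mean(a, axis=axis, dtype=dtype,
  ret = ret.dtype.type(ret / rcount)
h.py:40: RuntimeWarning: Mean of empty slice.
  return np.array(c)/1e3,np.array(sz),an%180,np.median(b[:,2]),len(b),b[:,:2].mean(0)
  ret = um.true_divide(
```

View pics/t2.png

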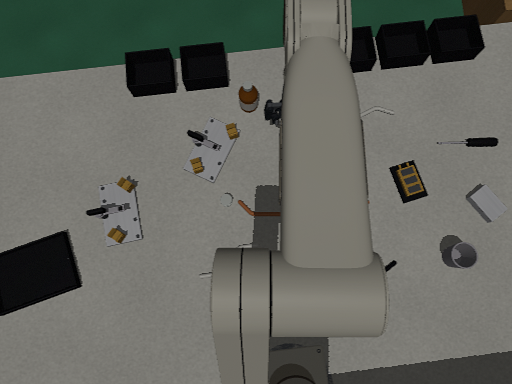

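Request:
{"api": "drive_tool", "payload": {"steps": [0,0,0,0,0,5.85,-1,0,0,0,0,0,5.85,-1,0,0,0,0,0,5.85,-1,0,0,0,0,0,5.85,-1,-0.0221,-0.025,0.0043,0,0,0,-1,-0.0221,-0.025,0.0043,0,0,0,-1,-0.0221,-0.025,0.0043,0,0,0,-1,-0.0221,-0.025,0.0043,0,0,0,-1]}}

```text
clock: 7.48
eef_pos: [0.5145, -0.1213, 0.2787]
tool_rot: [0.835, 0.55, -0.0, -0.001]
ft_force: [-0.2, -0.9, 0.2]
grip_width: 0.0853
```

Request:
{"api": "drive_tool", "payload": {"steps": [-0.0221,-0.025,0.0043,0,0,0,-1,-0.0221,-0.025,0.0043,0,0,0,-1,-0.0221,-0.025,0.0043,0,0,0,-1,-0.0221,-0.025,0.0043,0,0,0,-1,-0.0221,-0.025,0.0043,0,0,0,-1,-0.0221,-0.025,0.0043,0,0,0,-1,0,0,0,0,0,0,-1,0,0,0,0,0,0,-1]}}

```text
clock: 8.15
eef_pos: [0.3244, -0.1839, 0.2537]
tool_rot: [0.836, 0.549, 0.0, -0.0]
ft_force: [-0.4, -0.5, -0.4]
grip_width: 0.0856
```

```bash
python3 -W ignore - <<'E'
from h import *
p,d,m=snap('wrist','w4'); tubes(p,d,m); 
p,d,m=snap('top','t4'); tubes(p,d,m); print(nestfit(p,d,m,(.643,-.08)))
plan(.4015,-.216,.12,66.6)
E
```

```text
tube mid-ends [ 0.3997 -0.2148] line-corrected [ 0.3997 -0.2149] yaw 156.9 len 0.183 n 1387
tube mid-ends [ 0.4477 -0.0062] line-corrected [ 0.457  -0.0073] yaw 83.1 len 0.156 n 1343
tube mid-ends [0.4605 0.0042] line-corrected [0.4599 0.0043] yaw 83.4 len 0.18 n 262
tube mid-ends [ 0.4202 -0.2419] line-corrected [ 0.4284 -0.2311] yaw 142.8 len 0.119 n 153
(array([ 0.64233069, -0.08224506]), array([46.73582077, 12.02234173]), 2.7999963760375977, np.float64(0.08713311561481835), 74, array([ 0.6418788, -0.0821244]))
t 8.25 tcp [ 0.3266 -0.1841  0.2543] toolx ang 66.69 tilt 0.09 j1,j6 [-29.4  -6.1] F [-0.1 -0.3  0.2] w 0.0853
  turn tool z 0.09  alt -179.91  then shift mm (turned axes) [  0.5  81.4 134.3]
  shift in present axes mm [  0.4  81.4 134.3]
```

View pics/w4.png

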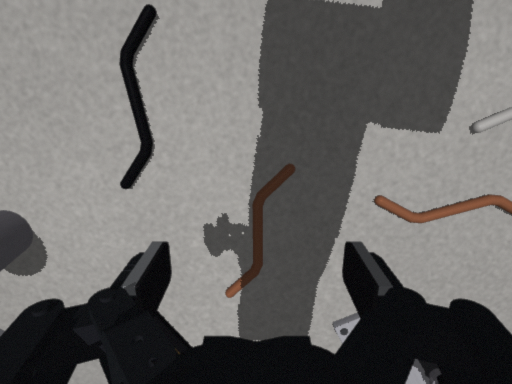

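Request:
{"api": "drive_tool", "payload": {"steps": [0,0.0265,0.01,0,0,0,-1,0,0.0265,0.02,0,0,0,-1,0.0007,0.0265,0.025,0,0,0,-1,0,0,0.03,0,0,0,-1,0,0,0.03,0,0,0,-1,0,0,0.02,0,0,0,-1,0,0,0.01,0,0,0,-0.3,0,0,0,0,0,0,0]}}

```text
clock: 8.92
eef_pos: [0.399, -0.2134, 0.106]
tool_rot: [0.835, 0.551, -0.001, -0.003]
ft_force: [-0.2, 0.4, 1.0]
grip_width: 0.0637
```

Request:
{"api": "drive_tool", "payload": {"steps": [0,0,0.01,0,0,0,0,0,0,0.01,0,0,0,0,0,0,0.008,0,0,0,0,0,0,0,0,0,0,0,0,0,0,0,0,0,0]}}

```text
clock: 9.33
eef_pos: [0.3998, -0.2147, 0.0811]
tool_rot: [0.835, 0.55, 0.0, 0.0]
ft_force: [0.3, -0.5, 0.1]
grip_width: 0.0423
```

```bash
python3 -W ignore - <<'E'
from h import *
snap('wrist','w5')
plan(.400,-.215,.0765,66.8)
E
```

```text
t 9.38 tcp [ 0.3999 -0.2149  0.0814] toolx ang 66.74 tilt 0.04 j1,j6 [-28.3  -5. ] F [0.6 0.9 0.9] w 0.0431
  turn tool z -0.06  alt 179.94  then shift mm (turned axes) [-0.1  0.1  4.9]
  shift in present axes mm [-0.1  0.1  4.9]
```

View pics/w5.png

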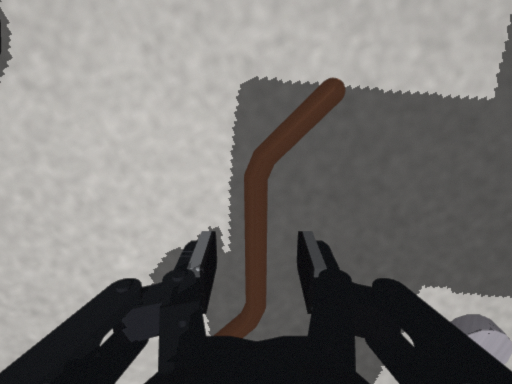

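Tube centred between the fingers and aligned. Lower and grip.

Request:
{"api": "drive_tool", "payload": {"steps": [0,0,0.005,0,0,0,0.2,0,0,0,0,0,0,0.5,0,0,0,0,0,0,0.8,0,0,0,0,0,0,1,0,0,0,0,0,0,1,0,0,0,0,0,0,1,0,0,0,0,0,0,1]}}

```text
clock: 9.97
eef_pos: [0.3993, -0.2149, 0.0762]
tool_rot: [0.835, 0.55, 0.0, 0.0]
ft_force: [-1.3, 0.8, 3.5]
grip_width: 0.0089
```

Request:
{"api": "drive_tool", "payload": {"steps": [0,0,-0.01,0,0,0,1,0,0,-0.02,0,0,0,1,0,0,-0.03,0,0,0,1,0,0,-0.03,0,0,0,1,0,0,-0.03,0,0,0,1,0,0,0,0,0,0,1,0,0,0,0,0,0,1]}}

```text
clock: 10.55
eef_pos: [0.4003, -0.2155, 0.1975]
tool_rot: [0.835, 0.55, 0.001, 0.002]
ft_force: [0.4, -0.4, -1.3]
grip_width: 0.0092
```

```bash
python3 -W ignore - <<'E'
from h import *
snap('wrist','w6')
plan(.6455,-.134,.20,93.0)
E
```

```text
t 10.6 tcp [ 0.3993 -0.2149  0.1959] toolx ang 66.71 tilt 0.06 j1,j6 [-28.3  -5. ] F [-0.3  0.7 -1.9] w 0.0093
  turn tool z -26.29  alt 153.71  then shift mm (turned axes) [ 67.9 250.1  -4.1]
  shift in present axes mm [171.7 194.2  -4.1]
```

View pics/w6.png

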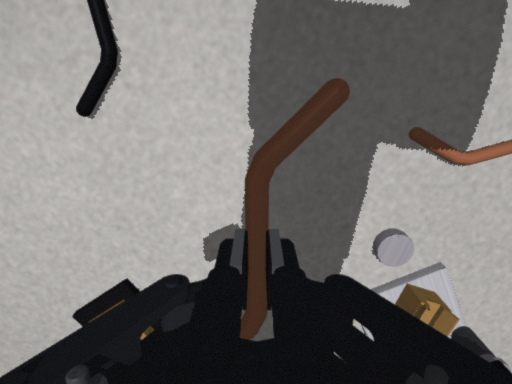

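Request:
{"api": "drive_tool", "payload": {"steps": [0,0,-0.002,0,0,-5.26,1,0,0,-0.002,0,0,-5.26,1,0,0,0,0,0,-5.26,1,0,0,0,0,0,-5.26,1,0,0,0,0,0,-5.26,1,0.0068,0.025,0,0,0,0,1,0.0068,0.025,0,0,0,0,1,0.0068,0.025,0,0,0,0,1]}}

```text
clock: 11.27
eef_pos: [0.4725, -0.19, 0.1976]
tool_rot: [0.689, 0.725, -0.001, -0.002]
ft_force: [0.4, -1.2, -0.4]
grip_width: 0.0093
```

Request:
{"api": "drive_tool", "payload": {"steps": [0.0068,0.025,0,0,0,0,1,0.0068,0.025,0,0,0,0,1,0.0068,0.025,0,0,0,0,1,0.0068,0.025,0,0,0,0,1,0.0068,0.025,0,0,0,0,1,0.0068,0.025,0,0,0,0,1,0.0068,0.025,0,0,0,0,1,0,0,0,0,0,0,1]}}

```text
clock: 11.93
eef_pos: [0.6481, -0.1316, 0.1959]
tool_rot: [0.687, 0.727, -0.0, -0.001]
ft_force: [0.4, -0.1, -0.1]
grip_width: 0.0093
```

Request:
{"api": "drive_tool", "payload": {"steps": [0,0,0,0,0,0,1,0,0,0,0,0,0,1,0,0,0,0,0,0,1]}}

```text
clock: 12.18
eef_pos: [0.6439, -0.1341, 0.1986]
tool_rot: [0.689, 0.725, -0.001, -0.001]
ft_force: [-0.1, 0.1, 0.1]
grip_width: 0.0091
```

```bash
python3 -W ignore - <<'E'
from h import *
p,d,m=snap('wrist','w7')
snap('scene','s7')
plan(.6455,-.134,.11,93.0)
for b in brass(p,d,m): print(b)
E
```

```text
t 12.28 tcp [ 0.6443 -0.1343  0.1996] toolx ang 92.96 tilt 0.07 j1,j6 [-11.8 -14.7] F [-0.2  0.1  0.1] w 0.009
  turn tool z -0.04  alt 179.96  then shift mm (turned axes) [ 0.2  1.2 89.6]
  shift in present axes mm [ 0.2  1.2 89.6]
(array([ 0.56908411, -0.12520069]), array([ 7.9, 25. ]), 49.73876953125, array([ 0.56886283, -0.12520428]), np.float64(0.05156104995219076))
(array([0.70837317, 0.07964714]), array([34.2, 26.7]), 13.305566787719727, array([0.71149726, 0.07834755]), np.float64(0.05132060480249452))
(array([ 0.70849603, -0.16905128]), array([ 3.3, 14.5]), 54.39589309692383, array([ 0.70915011, -0.16935779]), np.float64(0.0510953836562757))
```

View pics/w7.png

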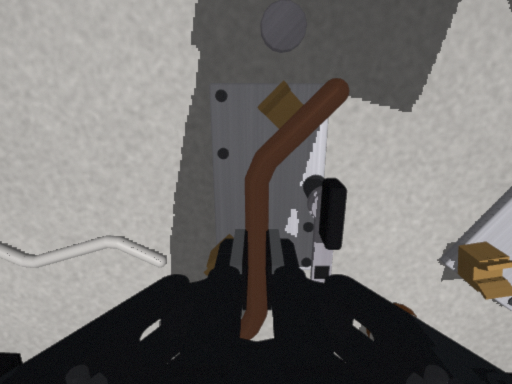

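View pics/s7.png

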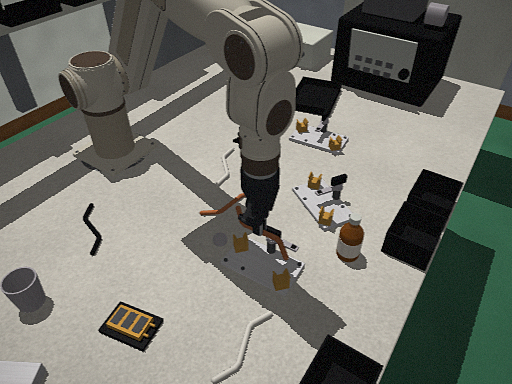

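```bash
python3 -W ignore - <<'E'
from h import *
p,d,m=load('w7')
a=np.radians(3);Q=np.array([[np.cos(a),-np.sin(a)],[np.sin(a),np.cos(a)]])
P=[[*(Q@v+[.6443,-.1343]),.1294] for v in [(-.080,.035),(-.045,0),(-.068,.023),(0,0)]]
print(proj(m,P))
X=cloud(m,d); print(X[90,338],X[175,256],X[175,250],X[175,264])
E
```

```text
[[333.12940172  88.55523258]
 [254.67147883 165.27526086]
 [304.86208442 116.1964102 ]
 [254.86751532 248.64268769]]
[ 0.56318516 -0.10279225  0.13515899] [ 0.60254546 -0.13585398  0.13528988] [ 0.60339858 -0.13865593  0.13271825] [ 0.6025989  -0.13210182  0.13439607]
```

Request:
{"api": "drive_tool", "payload": {"steps": [0,0.001,0.02,0,0,0,1,0,0,0.02,0,0,0,1,0,0,0.015,0,0,0,1,0,0,0.01,0,0,0,1,0,0,0.01,0,0,0,1,0,0,0.005,0,0,0,1,0,0,0,0,0,0,1,0,0,0,0,0,0,1]}}

```text
clock: 12.95
eef_pos: [0.6465, -0.1339, 0.1203]
tool_rot: [0.688, 0.725, 0.0, 0.0]
ft_force: [-0.4, 0.1, 0.7]
grip_width: 0.0091
```

Request:
{"api": "drive_tool", "payload": {"steps": [0,0,0.003,0,0,0,1,0,0,0.003,0,0,0,1,0,0,0.003,0,0,0,1,0,0,0,0,0,0,1,0,0,0,0,0,0,1]}}

```text
clock: 13.37
eef_pos: [0.6462, -0.1342, 0.1109]
tool_rot: [0.688, 0.725, -0.0, 0.0]
ft_force: [-1.9, -2.4, -0.4]
grip_width: 0.0091
```

Request:
{"api": "drive_tool", "payload": {"steps": [0,0,0.0012,0,0,0,1,0,0,0,0,0,0,1,0,0,0,0,0,0,1]}}

```text
clock: 13.62
eef_pos: [0.6462, -0.1343, 0.1103]
tool_rot: [0.688, 0.725, -0.0, 0.0]
ft_force: [-2.1, -2.8, 4.2]
grip_width: 0.0095
```

```bash
python3 -W ignore - <<'E'
from h import *
p,d,m=snap('wrist','w8')
plan(.6455,-.134,.11,93.0)
X=cloud(m,d); h=cv2.cvtColor(p,cv2.COLOR_RGB2HSV)
k=(h[...,0]<12)&(h[...,1]>110)&(h[...,2]>40)&(d>0)
q=X[k]
for xlo in np.arange(.54,.78,.02):
    s=q[(q[:,0]>=xlo)&(q[:,0]<xlo+.02)]
    if len(s)>5: print(round(xlo,2),len(s),'y',np.median(s[:,1]).round(4),'ztop',np.percentile(s[:,2],95).round(4))
E
```

```text
t 13.67 tcp [ 0.6462 -0.1343  0.1103] toolx ang 92.98 tilt 0.06 j1,j6 [-11.7 -14.7] F [-2.1 -2.5  4.7] w 0.0091
  turn tool z -0.02  alt 179.98  then shift mm (turned axes) [ 0.3 -0.7  0.3]
  shift in present axes mm [ 0.3 -0.7  0.3]
0.56 1342 y -0.1081 ztop 0.0467
0.58 1408 y -0.1243 ztop 0.0468
0.6 920 y -0.135 ztop 0.0467
0.62 771 y -0.1346 ztop 0.0469
0.64 611 y -0.1336 ztop 0.0469
0.66 597 y -0.1325 ztop 0.0467
0.68 579 y -0.1343 ztop 0.0466
0.7 28 y -0.1363 ztop 0.0466
```

View pics/w8.png

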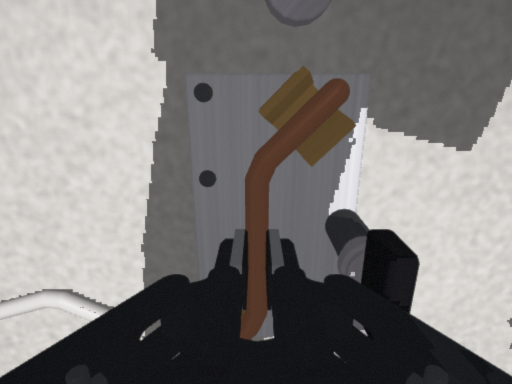

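Both legs lie level, top at 46.7 mm, and the floor contact can be felt. Releasing with a partial opening, then going up.

Request:
{"api": "drive_tool", "payload": {"steps": [0,0,0,0,0,0,0.6,0,0,0,0,0,0,0.4,0,0,0,0,0,0,0.4,0,0,-0.01,0,0,0,0.4,0,0,-0.02,0,0,0,0.4,0,0,-0.03,0,0,0,0.2,0,0,-0.03,0,0,0,0,0,0,-0.01,0,0,0,0]}}

```text
clock: 14.33
eef_pos: [0.6485, -0.1337, 0.2157]
tool_rot: [0.688, 0.726, 0.003, 0.003]
ft_force: [0.7, 0.5, 1.1]
grip_width: 0.0425
```

```bash
cat >> h.py <<'E'
def cop(p,d,m,c,yaw):
    """seated copper points in nest coordinates"""
    X=cloud(m,d); h=cv2.cvtColor(p,cv2.COLOR_RGB2HSV)
    k=(h[...,0]<12)&(h[...,1]>110)&(h[...,2]>40)&(d>0); q=X[k]
    a=np.radians(yaw); v=q[:,:2]-c; n=np.c_[v@[np.cos(a),np.sin(a)],v@[-np.sin(a),np.cos(a)],q[:,2]]*1e3
    n=n[(abs(n[:,0])<95)&(abs(n[:,1])<50)&(n[:,2]>20)]
    for lo in range(-90,90,15):
        s=n[(n[:,0]>=lo)&(n[:,0]<lo+15)]
        if len(s)>6: print('  nx',lo+7,'n',len(s),'y',np.median(s[:,1]).round(1),'ztop',np.percentile(s[:,2],95).round(1))
    return n
E
python3 -W ignore - <<'E'
from h import *
p,d,m=snap('wrist','w9'); print(nestfit(p,d,m,(.643,-.08)))
cop(p,d,m,[.6455,-.134],3)
plan(.643,-.080,.137,93.0)
E
```

```text
(array([ 0.64332404, -0.08075587]), array([45.72791672, 12.67471886]), 2.7219672203063965, np.float64(0.0878129856184964), 1095, array([ 0.64168262, -0.08187215]))
  nx -83 n 135 y 34.3 ztop 46.9
  nx -68 n 398 y 25.2 ztop 47.0
  nx -53 n 364 y 10.5 ztop 46.9
  nx -38 n 246 y 1.1 ztop 46.8
  nx -23 n 230 y 0.3 ztop 46.8
  nx -8 n 220 y 0.3 ztop 46.9
  nx 7 n 208 y 0.3 ztop 46.8
  nx 22 n 189 y -0.6 ztop 46.8
  nx 37 n 186 y -0.6 ztop 46.7
  nx 52 n 240 y -7.8 ztop 46.9
  nx 67 n 253 y -21.8 ztop 46.9
  nx 82 n 100 y -32.2 ztop 46.8
t 14.38 tcp [ 0.6489 -0.1338  0.2164] toolx ang 93.05 tilt 0.6 j1,j6 [-11.7 -14.7] F [ 1.2 -0.9  1. ] w 0.0427
  turn tool z 0.05  alt -179.95  then shift mm (turned axes) [54.  -3.1 79.4]
  shift in present axes mm [54.  -3.  79.4]
```

View pics/w9.png

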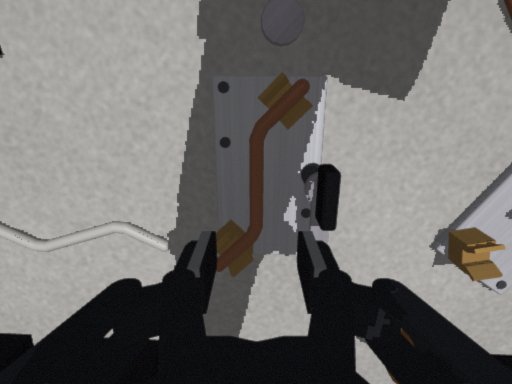

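Request:
{"api": "drive_tool", "payload": {"steps": [0.018,-0.001,0,0,0,0,-0.3,0.018,-0.001,0,0,0,0,-0.3,0.018,-0.001,0,0,0,0,-0.3,0,0,0.02,0,0,0,-0.3,0,0,0.015,0,0,0,-0.3,0,0,0.005,0,0,0,-0.3,0,0,0,0,0,0,-0.3,0,0,0,0,0,0,-0.3]}}

```text
clock: 15.05
eef_pos: [0.6402, -0.08, 0.1692]
tool_rot: [0.688, 0.725, -0.0, -0.001]
ft_force: [0.3, -0.4, 0.4]
grip_width: 0.0554
```

```bash
python3 -W ignore - <<'E'
from h import *
plan(.643,-.0803,.137,92.9)
E
```

```text
t 15.05 tcp [ 0.6402 -0.08    0.1692] toolx ang 93.01 tilt 0.08 j1,j6 [ -7.1 -10.1] F [ 0.3 -0.4  0.4] w 0.0554
  turn tool z 0.11  alt -179.89  then shift mm (turned axes) [-0.5  2.8 32.2]
  shift in present axes mm [-0.5  2.8 32.2]
```

Request:
{"api": "drive_tool", "payload": {"steps": [0,0.002,0.01,0,0,0,-0.3,0,0,0.01,0,0,0,-0.3,0,0,0.01,0,0,0,0,0,0,0.002,0,0,0,0.3,0,0,0,0,0,0,0.5,0,0,0,0,0,0,1,0,0,0,0,0,0,1,0,0,0,0,0,0,1]}}

```text
clock: 15.72
eef_pos: [0.642, -0.0811, 0.1371]
tool_rot: [0.689, 0.725, -0.001, 0.0]
ft_force: [0.4, -5.8, -4.3]
grip_width: 0.0112
```

Request:
{"api": "drive_tool", "payload": {"steps": [0,0,0,0,0,0,1,0,0,0,0,0,0,1]}}

```text
clock: 15.88
eef_pos: [0.6421, -0.0811, 0.1371]
tool_rot: [0.689, 0.725, -0.001, 0.0]
ft_force: [0.4, -5.7, -5.2]
grip_width: 0.0115
```

Request:
{"api": "drive_tool", "payload": {"steps": [0,0,0,0,0,5,1,0,0,0,0,0,6,1,0,0,0,0,0,6,1,0,0,0,0,0,6,1,0,0,0,0,0,6,1,0,0,0,0,0,6,1,0,0,0,0,0,6,1,0,0,0,0,0,6,1]}}

```text
clock: 16.55
eef_pos: [0.6426, -0.0798, 0.1372]
tool_rot: [0.921, 0.389, 0.0, -0.0]
ft_force: [2.2, -2.1, -5.9]
grip_width: 0.0106
```

Request:
{"api": "drive_tool", "payload": {"steps": [0,0,0,0,0,6,1,0,0,0,0,0,6,1,0,0,0,0,0,6,1,0,0,0,0,0,6,1,0,0,0,0,0,6,1,0,0,0,0,0,6,1,0,0,0,0,0,5,1,0,0,0,0,0,0,1]}}

```text
clock: 17.22
eef_pos: [0.6436, -0.0793, 0.1372]
tool_rot: [0.999, 0.043, 0.001, -0.001]
ft_force: [6.4, -0.5, -10.0]
grip_width: 0.0107
```

Request:
{"api": "drive_tool", "payload": {"steps": [0,0,0,0,0,0,1,0,0,0,0,0,0,0.5,0,0,0,0,0,0,0,0,0,0,0,0,0,-0.5,0,0,-0.02,0,0,0,-0.5,0,0,-0.03,0,0,0,-1,0,0,-0.04,0,0,0,-1,0,0,-0.02,0,0,0,-1]}}

```text
clock: 17.88
eef_pos: [0.6435, -0.0799, 0.2533]
tool_rot: [0.999, 0.044, 0.003, 0.0]
ft_force: [2.1, -0.5, 0.2]
grip_width: 0.085
```

Request:
{"api": "drive_tool", "payload": {"steps": [-0.02,0,-0.02,0,0,0,-1,-0.03,0,-0.02,0,0,0,-1,-0.03,0,0,0,0,0,-1,0,0,0,0,0,0,-1,0,0,0,0,0,0,-1]}}

```text
clock: 18.3
eef_pos: [0.5612, -0.0869, 0.2892]
tool_rot: [0.999, 0.044, 0.001, -0.0]
ft_force: [0.7, 0.1, -0.9]
grip_width: 0.0856
```

```bash
python3 -W ignore - <<'E'
from h import *
p,d,m=snap('wrist','w10'); print(nestfit(p,d,m,(.643,-.08))); tubes(p,d,m)
cop(p,d,m,[.6455,-.134],3)
p,d,m=snap('top','t10'); tubes(p,d,m); print(nestfit(p,d,m,(.510,.460)))
plan(.46,.004,.20,3)
E
```

```text
(array([ 0.64364362, -0.08030711]), array([12.51657295, 46.01927567]), 92.77619242668152, np.float64(0.08760261941324846), 640, array([ 0.64251634, -0.07895355]))
tube mid-ends [0.4605 0.0019] line-corrected [0.4611 0.0019] yaw 83.5 len 0.175 n 1786
  nx -83 n 59 y 36.6 ztop 46.7
  nx -68 n 170 y 27.8 ztop 46.7
  nx -53 n 160 y 12.6 ztop 46.8
  nx -38 n 117 y 3.5 ztop 46.7
  nx -23 n 118 y 2.8 ztop 46.8
  nx -8 n 61 y 2.4 ztop 46.6
  nx 7 n 22 y 2.1 ztop 46.8
  nx 22 n 115 y 2.5 ztop 46.8
  nx 37 n 115 y 2.1 ztop 46.7
  nx 52 n 137 y -4.7 ztop 46.8
  nx 67 n 151 y -19.2 ztop 46.5
  nx 82 n 85 y -31.3 ztop 46.6
tube mid-ends [0.475  0.0167] line-corrected [0.4618 0.0184] yaw 82.3 len 0.146 n 210
(array([0.50966077, 0.45998676]), array([12.97277737, 45.56441879]), 95.80128908157349, np.float64(0.08755948004207229), 88, array([0.50918499, 0.45907014]))
t 18.4 tcp [ 0.5633 -0.0868  0.2886] toolx ang 5.04 tilt 0.12 j1,j6 [-8.8 76.2] F [ 0.1 -0.1  0.5] w 0.0855
  turn tool z 2.04  alt -177.96  then shift mm (turned axes) [-98.4 -96.1  88.6]
  shift in present axes mm [-94.9 -99.6  88.6]
```

View pics/w10.png

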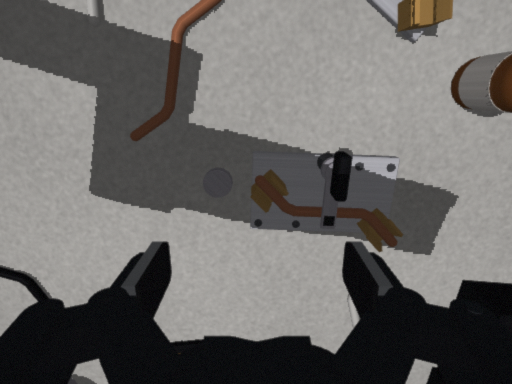

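Request:
{"api": "drive_tool", "payload": {"steps": [-0.0054,-0.0332,0,0,0,0,-1,-0.0054,-0.0332,0,0,0,0,-1,-0.0054,-0.0332,0,0,0,0,-1,-0.0054,-0.0332,0,0,0,0,-1,-0.0054,-0.0332,0,0,0,0,-1,-0.0054,-0.0332,0,0,0,0,-1,-0.0054,-0.0332,0,0,0,0,-1,-0.0054,-0.0332,0,0,0,0,-1]}}

```text
clock: 19.07
eef_pos: [0.4971, 0.1762, 0.2876]
tool_rot: [0.999, 0.044, 0.0, -0.0]
ft_force: [0.4, -0.3, 0.1]
grip_width: 0.0856
```

Request:
{"api": "drive_tool", "payload": {"steps": [-0.0054,-0.0332,0,0,0,0,-1,-0.0054,-0.0332,0,0,0,0,-1,-0.0054,-0.0332,0,0,0,0,-1,-0.0054,-0.0332,0,0,0,0,-1,-0.0054,-0.0332,0,0,0,0,-1,-0.0054,-0.0332,0,0,0,0,-1,-0.0054,-0.0332,0,0,0,0,-1,-0.0054,-0.0332,0,0,0,0,-1]}}

```text
clock: 19.73
eef_pos: [0.4302, 0.4375, 0.2872]
tool_rot: [0.999, 0.044, 0.0, -0.0]
ft_force: [0.8, 0.3, 0.4]
grip_width: 0.0856
```

Request:
{"api": "drive_tool", "payload": {"steps": [0,0,0,0,0,-1,-1,0,0,0,0,0,0,-1,0,0,0,0,0,0,-1]}}

```text
clock: 19.98
eef_pos: [0.4305, 0.4353, 0.2869]
tool_rot: [0.999, 0.053, -0.0, 0.0]
ft_force: [-0.2, -0.3, -0.3]
grip_width: 0.086
```

```bash
python3 -W ignore - <<'E'
from h import *
p,d,m=snap('wrist','w11'); print(nestfit(p,d,m,(.511,.461)))
for b in brass(p,d,m): print(b)
plan(.511,.461,.20,6)
E
```

```text
(array([0.51126035, 0.46307187]), array([12.66644573, 45.69854736]), 95.5449857711792, np.float64(0.08757397006763573), 693, array([0.51000873, 0.46380692]))
(array([0.44693332, 0.42563037]), array([33.8, 25.4]), 50.5318489074707, array([0.44622906, 0.42552848]), np.float64(0.05154007285555263))
(array([0.58506219, 0.39366183]), array([33.4, 25.7]), 50.20091247558594, array([0.58510703, 0.39452303]), np.float64(0.05135152655211321))
t 20.03 tcp [0.4307 0.4346 0.2872] toolx ang 5.99 tilt 0.05 j1,j6 [ 45.3 129.3] F [-0.   0.2 -0.9] w 0.0849
  turn tool z -0.01  alt 179.99  then shift mm (turned axes) [ 82.6 -17.9  87.2]
  shift in present axes mm [ 82.6 -17.9  87.2]
```

View pics/w11.png

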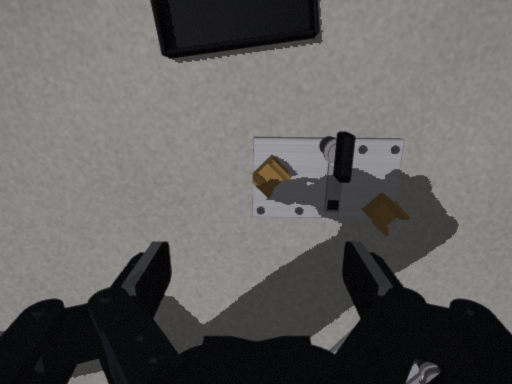

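Request:
{"api": "drive_tool", "payload": {"steps": [0.0276,-0.0066,0,0,0,0,-1,0.0276,-0.0066,0,0,0,0,-1,0.0276,-0.0066,0,0,0,0,-1,0,0,0.03,0,0,0.3,-1,0,0,0.035,0,0,0,-1,0,0,0.03,0,0,0,-1,0,0,0.015,0,0,0,-1,0,0,0,0,0,0,-1]}}

```text
clock: 20.7
eef_pos: [0.5096, 0.4597, 0.1722]
tool_rot: [0.999, 0.048, -0.004, 0.003]
ft_force: [-0.5, -0.1, 0.0]
grip_width: 0.0855
```

Request:
{"api": "drive_tool", "payload": {"steps": [0,0,0,0,0,0,-0.8,0,0,0,0,0,0,-0.5,0,0,0,0,0,0,-0.5]}}

```text
clock: 20.95
eef_pos: [0.5118, 0.4635, 0.1806]
tool_rot: [0.999, 0.049, 0.002, -0.001]
ft_force: [-0.0, -1.2, 0.1]
grip_width: 0.0642
```

```bash
python3 -W ignore - <<'E'
from h import *
plan(.511,.463,.137,5.7)
E
```

```text
t 20.95 tcp [0.5118 0.4635 0.1806] toolx ang 5.67 tilt 0.27 j1,j6 [ 42.2 126.5] F [-0.  -1.2  0.1] w 0.0642
  turn tool z -0.03  alt 179.97  then shift mm (turned axes) [-0.9  0.4 43.6]
  shift in present axes mm [-0.9  0.4 43.6]
```

Request:
{"api": "drive_tool", "payload": {"steps": [-0.0005,0,0.012,0,0,0,-0.5,0,0,0.012,0,0,0,-0.3,0,0,0.01,0,0,0,-0.2,0,0,0.006,0,0,0,0,0,0,0,0,0,0,0.3,0,0,0,0,0,0,0.5,0,0,0,0,0,0,0.5]}}

```text
clock: 21.53
eef_pos: [0.5104, 0.4634, 0.1386]
tool_rot: [0.999, 0.05, 0.001, -0.0]
ft_force: [0.5, -0.6, -0.6]
grip_width: 0.0217
```

Request:
{"api": "drive_tool", "payload": {"steps": [0,0,0,0,0,0,1,0,0,0,0,0,0,1,0,0,0,0,0,0,1,0,0,0,0,0,0,1]}}

```text
clock: 21.87
eef_pos: [0.5111, 0.4635, 0.1389]
tool_rot: [0.999, 0.05, 0.001, -0.001]
ft_force: [3.7, 1.3, 3.4]
grip_width: 0.0106
```

Request:
{"api": "drive_tool", "payload": {"steps": [0,0,0,0,0,-5,1,0,0,0,0,0,-6,1,0,0,0,0,0,-6,1,0,0,0,0,0,-6,1,0,0,0,0,0,-6,1,0,0,0,0,0,-6,1,0,0,0,0,0,-6,1,0,0,0,0,0,-6,1]}}

```text
clock: 22.53
eef_pos: [0.5102, 0.463, 0.1389]
tool_rot: [0.895, 0.446, 0.0, 0.0]
ft_force: [-0.9, -1.9, 5.5]
grip_width: 0.0104
```

Request:
{"api": "drive_tool", "payload": {"steps": [0,0,0,0,0,-6,1,0,0,0,0,0,-6,1,0,0,0,0,0,-6,1,0,0,0,0,0,-6,1,0,0,0,0,0,-6,1,0,0,0,0,0,-6,1,0,0,0,0,0,-4,1,0,0,0,0,0,0,1]}}

```text
clock: 23.2
eef_pos: [0.5099, 0.4621, 0.1389]
tool_rot: [0.689, 0.724, -0.001, 0.001]
ft_force: [-0.7, -4.4, 6.1]
grip_width: 0.0105
```

Request:
{"api": "drive_tool", "payload": {"steps": [0,0,0,0,0,0,0,0,0,0,0,0,0,-0.5,0,0,0,0,0,0,-0.5,0,0,-0.02,0,0,0,-0.5,0,0,-0.03,0,0,0,-1,0,0,-0.04,0,0,0,-1,0,0,-0.03,0,0,0,-1,0,0,-0.03,0,0,0,-1]}}

```text
clock: 23.87
eef_pos: [0.5098, 0.4633, 0.2894]
tool_rot: [0.69, 0.724, 0.0, -0.0]
ft_force: [0.5, 0.4, 0.0]
grip_width: 0.0856
```

```bash
python3 -W ignore - <<'E'
from h import *
p,d,m=snap('top','t12'); tubes(p,d,m); print(nestfit(p,d,m,(.511,.463)))
plan(.40,-.03,.26,-7)
E
```

```text
tube mid-ends [0.4605 0.0042] line-corrected [0.4599 0.0043] yaw 83.2 len 0.18 n 264
(array([0.50909549, 0.45954324]), array([44.55952835, 13.49688339]), 2.6924519538879395, np.float64(0.08760549365044985), 85, array([0.50916017, 0.45882472]))
t 23.92 tcp [0.5111 0.4645 0.297 ] toolx ang 92.73 tilt 0.65 j1,j6 [42.3 39.5] F [ 0.4 -0.3  4.4] w 0.0855
  turn tool z -80.27  alt 99.73  then shift mm (turned axes) [  50.  -504.3   37. ]
  shift in present axes mm [-488.6 -134.5   37. ]
```

View pics/t12.png

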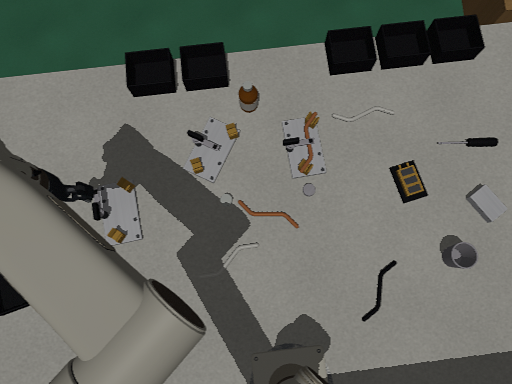

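Request:
{"api": "drive_tool", "payload": {"steps": [-0.0335,-0.0054,0,0,0,0,-1,-0.0335,-0.0054,0,0,0,0,-1,-0.0335,-0.0054,0,0,0,0,-1,-0.0335,-0.0054,0,0,0,0,-1,-0.0335,-0.0054,0.0022,0,0,0,-1,-0.0335,-0.0054,0.0022,0,0,0,-1,-0.0335,-0.0054,0.0022,0,0,0,-1,-0.0335,-0.0054,0.0022,0,0,0,-1]}}

```text
clock: 24.58
eef_pos: [0.4789, 0.192, 0.2784]
tool_rot: [0.69, 0.724, -0.0, -0.0]
ft_force: [-0.2, -0.4, 0.8]
grip_width: 0.0854
```

Request:
{"api": "drive_tool", "payload": {"steps": [-0.0335,-0.0054,0.0022,0,0,0,-1,-0.0335,-0.0054,0.0022,0,0,0,-1,-0.0335,-0.0054,0.0022,0,0,0,-1,-0.0335,-0.0054,0.0022,0,0,0,-1,-0.0335,-0.0054,0.0022,0,0,0,-1,-0.0335,-0.0054,0.0022,0,0,0,-1,-0.0335,-0.0054,0.0022,0,0,0,-1,-0.0335,-0.0054,0.0022,0,0,0,-1]}}

```text
clock: 25.25
eef_pos: [0.4485, -0.0777, 0.261]
tool_rot: [0.69, 0.724, 0.0, -0.0]
ft_force: [0.4, 0.5, -0.1]
grip_width: 0.0857
```

Request:
{"api": "drive_tool", "payload": {"steps": [0,0,0,0,0,-6.7,-1,0,0,0,0,0,-6.7,-1,0,0,0,0,0,-6.7,-1,0,0,0,0,0,-6.7,-1,0,0,0,0,0,-6.7,-1,0,0,0,0,0,-6.7,-1,0,0,0,0,0,-6.7,-1,0,0,0,0,0,-6.7,-1]}}

```text
clock: 25.92
eef_pos: [0.449, -0.0762, 0.2609]
tool_rot: [0.287, 0.958, 0.0, -0.0]
ft_force: [-0.3, 1.3, -0.9]
grip_width: 0.0853
```

Request:
{"api": "drive_tool", "payload": {"steps": [0,0,0,0,0,-6.7,-1,0,0,0,0,0,-6.7,-1,0,0,0,0,0,-6.7,-1,0,0,0,0,0,-6.7,-1,0,0,0,0,0,0,-1,0,0,0,0,0,0,-1]}}

```text
clock: 26.42
eef_pos: [0.449, -0.0762, 0.261]
tool_rot: [0.061, 0.998, 0.0, -0.0]
ft_force: [0.4, -0.4, 0.5]
grip_width: 0.0857
```

```bash
python3 -W ignore - <<'E'
from h import *
p,d,m=snap('wrist','w13'); tubes(p,d,m)
plan(.460,.003,.08,173.3)
p,d,m=snap('top','t13'); tubes(p,d,m); print(nestfit(p,d,m,(.511,.463)))
E
```

```text
tube mid-ends [0.4606 0.004 ] line-corrected [0.4606 0.004 ] yaw 84.0 len 0.183 n 1341
t 26.47 tcp [ 0.449  -0.0763  0.2611] toolx ang 172.96 tilt 0.03 j1,j6 [ -9.6 -92.6] F [ 0.4 -0.3 -0.5] w 0.0852
  turn tool z -0.34  alt 179.66  then shift mm (turned axes) [ -1.6  80.  181.1]
  shift in present axes mm [ -1.2  80.  181.1]
tube mid-ends [0.464  0.0082] line-corrected [0.4604 0.0086] yaw 83.2 len 0.17 n 245
(array([0.50884952, 0.45945465]), array([44.72903824, 13.26136303]), 1.7387092113494873, np.float64(0.08710056347483348), 87, array([0.50886215, 0.45891248]))
```

View pics/w13.png

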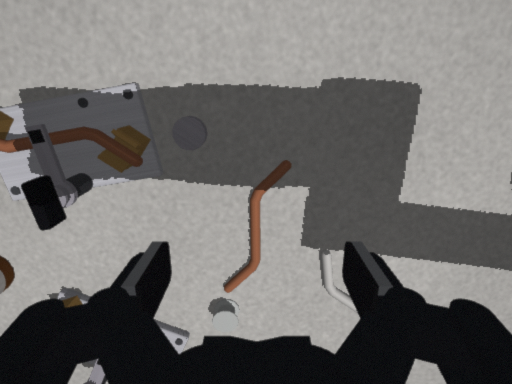

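```bash
python3 -W ignore - <<'E'
from h import *
p,d,m=load('w13'); print(ray(m,[(325,250),(330,290),(352,303),(225,310)],.008).round(3))
E
```

```text
[[0.379 0.041 0.008]
 [0.375 0.1   0.008]
 [0.348 0.124 0.008]
 [0.514 0.114 0.008]]
```

Request:
{"api": "drive_tool", "payload": {"steps": [0,0.027,0.01,0,0,0,-0.3,0,0.027,0.02,0,0,0,-0.1,-0.0016,0.027,0.025,0,0,-0.4,0,0,0,0.03,0,0,0,0,0,0,0.025,0,0,0,0,0,0,0.02,0,0,0,0,0,0,0.01,0,0,0,0,0,0,0.01,0,0,0,0]}}

```text
clock: 27.18
eef_pos: [0.4597, 0.004, 0.1099]
tool_rot: [0.057, 0.998, -0.0, -0.001]
ft_force: [0.0, -0.3, 0.1]
grip_width: 0.0425
```

Request:
{"api": "drive_tool", "payload": {"steps": [0,0,0,0,0,0,0,0,0,0,0,0,0,0,0,0,0,0,0,0,0]}}

```text
clock: 27.43
eef_pos: [0.4609, 0.0038, 0.1118]
tool_rot: [0.057, 0.998, 0.0, 0.0]
ft_force: [0.8, -0.1, 0.4]
grip_width: 0.0427
```

```bash
python3 -W ignore - <<'E'
from h import *
snap('wrist','w14')
plan(.4606,.004,.076,173.5)
E
```

```text
t 27.48 tcp [0.4611 0.0038 0.1121] toolx ang 173.48 tilt 0.09 j1,j6 [  0.5 -83. ] F [0.2 0.3 0.5] w 0.0429
  turn tool z -0.02  alt 179.98  then shift mm (turned axes) [ 0.5  0.1 36.1]
  shift in present axes mm [ 0.5  0.1 36.1]
```

View pics/w14.png

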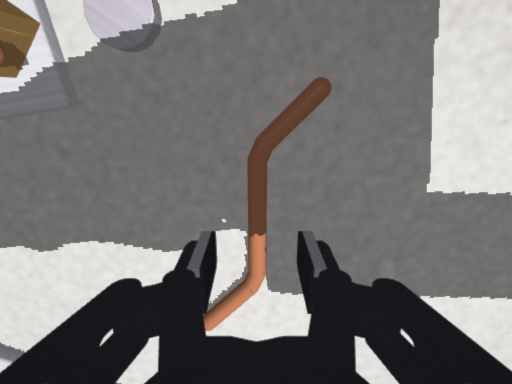

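Centred. Lower 36 mm and grip, then lift.

Request:
{"api": "drive_tool", "payload": {"steps": [0.0003,0,0.012,0,0,0,0,0,0,0.012,0,0,0,0,0,0,0.008,0,0,0,0,0,0,0.0035,0,0,0,0.2,0,0,0,0,0,0,0.5,0,0,0,0,0,0,0.8,0,0,0,0,0,0,1,0,0,0,0,0,0,1]}}

```text
clock: 28.15
eef_pos: [0.4606, 0.0039, 0.0763]
tool_rot: [0.057, 0.998, 0.0, 0.001]
ft_force: [0.6, 0.6, 0.1]
grip_width: 0.009
```

Request:
{"api": "drive_tool", "payload": {"steps": [0,0,0,0,0,0,1,0,0,0,0,0,0,1,0,0,0,0,0,0,1]}}

```text
clock: 28.4
eef_pos: [0.4606, 0.0038, 0.0763]
tool_rot: [0.057, 0.998, 0.0, 0.001]
ft_force: [-0.4, -0.3, 3.2]
grip_width: 0.0089
```

Request:
{"api": "drive_tool", "payload": {"steps": [0,0,-0.01,0,0,0,1,0,0,-0.02,0,0,0,1,0,0,-0.03,0,0,0,1,0,0,-0.03,0,0,0,1,0,0,-0.03,0,0,0,1,0,0,0,0,0,0,1,0,0,0,0,0,0,1]}}

```text
clock: 28.98
eef_pos: [0.4613, 0.0038, 0.1974]
tool_rot: [0.057, 0.998, 0.0, 0.002]
ft_force: [-0.1, 0.0, -1.3]
grip_width: 0.0087
```

```bash
python3 -W ignore - <<'E'
from h import *
snap('wrist','w15')
plan(.516,.4094,.2,95.7)
E
```

```text
t 29.03 tcp [0.4601 0.0038 0.1959] toolx ang 173.51 tilt 0.05 j1,j6 [  0.5 -83. ] F [-0.3 -0.5 -2.2] w 0.009
  turn tool z 77.81  alt -102.19  then shift mm (turned axes) [398.   95.9  -4.1]
  shift in present axes mm [ -9.7 409.3  -4.1]
```

View pics/w15.png

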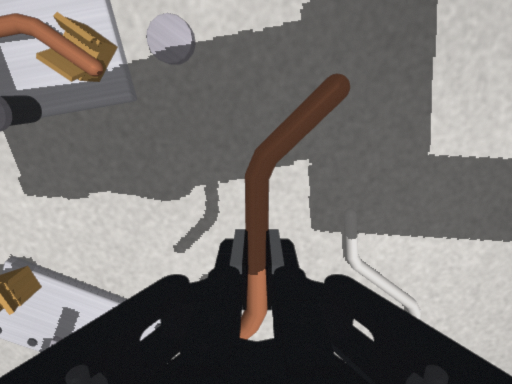

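Request:
{"api": "drive_tool", "payload": {"steps": [0,0,-0.004,0,0,5,1,0,0,0,0,0,6.6,1,0,0,0,0,0,6.6,1,0,0,0,0,0,6.6,1,0,0,0,0,0,6.6,1,0,0,0,0,0,6.6,1,0,0,0,0,0,6.6,1,0,0,0,0,0,6.6,1]}}

```text
clock: 29.7
eef_pos: [0.4587, 0.0038, 0.1975]
tool_rot: [0.485, 0.875, -0.001, -0.002]
ft_force: [0.4, -0.7, -0.3]
grip_width: 0.0091
```

Request:
{"api": "drive_tool", "payload": {"steps": [0,0,0,0,0,6.6,1,0,0,0,0,0,6.6,1,0,0,0,0,0,6.6,1,0,0,0,0,0,6.6,1,0.0284,0.0068,0,0,0,0,1,0.0284,0.0068,0,0,0,0,1,0.0284,0.0068,0,0,0,0,1,0.0284,0.0068,0,0,0,0,1]}}

```text
clock: 30.37
eef_pos: [0.4742, 0.1203, 0.1975]
tool_rot: [0.67, 0.742, -0.002, -0.001]
ft_force: [1.1, -0.9, -0.9]
grip_width: 0.0091
```

Request:
{"api": "drive_tool", "payload": {"steps": [0.0284,0.0068,0,0,0,0,1,0.0284,0.0068,0,0,0,0,1,0.0284,0.0068,0,0,0,0,1,0.0284,0.0068,0,0,0,0,1,0.0284,0.0068,0,0,0,0,1,0.0284,0.0068,0,0,0,0,1,0.0284,0.0068,0,0,0,0,1,0.0284,0.0068,0,0,0,0,1]}}

```text
clock: 31.03
eef_pos: [0.5051, 0.352, 0.1968]
tool_rot: [0.67, 0.743, -0.002, -0.001]
ft_force: [0.6, 0.5, -0.9]
grip_width: 0.0087
```

Request:
{"api": "drive_tool", "payload": {"steps": [0.0284,0.0068,0,0,0,0,1,0.0284,0.0068,0,0,0,0,1,0,0,0,0,0,0,1,0,0,0,0,0,0,1,0,0,0,0,0,0,1]}}

```text
clock: 31.45
eef_pos: [0.5129, 0.4083, 0.1972]
tool_rot: [0.67, 0.743, -0.002, -0.0]
ft_force: [0.7, 0.5, -1.5]
grip_width: 0.0091
```

```bash
python3 -W ignore - <<'E'
from h import *
p,d,m=snap('wrist','w16')
plan(.516,.4094,.11,95.7)
o,c,Rm=pose()
a=np.arctan2(Rm[1,0],Rm[0,0])-np.pi/2;Q=np.array([[np.cos(a),-np.sin(a)],[np.sin(a),np.cos(a)]])
print(proj(m,[[*(Q@v+c[:2]),c[2]-.0703] for v in [(-.080,.035),(-.045,0),(0,0)]]))
print(nestfit(p,d,m,(.511,.463)))
for b in brass(p,d,m): print(b)
E
```

```text
t 31.5 tcp [0.5132 0.4079 0.1979] toolx ang 95.88 tilt 0.23 j1,j6 [38.5 32.6] F [ 0.4  0.1 -1.6] w 0.0091
  turn tool z 0.18  alt -179.82  then shift mm (turned axes) [ 1.2  3.  87.9]
  shift in present axes mm [ 1.2  3.  87.9]
[[333.1995208   88.42874722]
 [254.84749827 164.81755798]
 [254.915751   248.01735023]]
(array([0.51046664, 0.46232697]), array([45.48701859, 12.43857765]), 5.766986846923828, np.float64(0.08776786677669554), 1284, array([0.50899265, 0.46113316]))
(array([0.43884406, 0.41489188]), array([ 7.7, 25. ]), 51.46213912963867, array([0.43852066, 0.41468723]), np.float64(0.05156573521908444))
(array([0.58060327, 0.37605972]), array([ 1.7, 11.8]), 59.358760833740234, array([0.5812511 , 0.37571113]), np.float64(0.05084581643334112))
(array([0.61673035, 0.19638718]), array([32.6, 16. ]), 11.661941528320312, array([0.62341665, 0.2003012 ]), np.float64(0.04991063005949794))
```

View pics/w16.png

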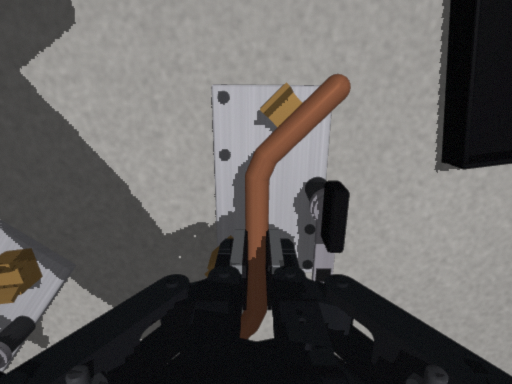

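Request:
{"api": "drive_tool", "payload": {"steps": [0.001,0.0028,0.02,0,0,0.1,1,0,0,0.02,0,0,0,1,0,0,0.015,0,0,0,1,0,0,0.01,0,0,0,1,0,0,0.01,0,0,0,1,0,0,0.003,0,0,0,1,0,0,0,0,0,0,1,0,0,0,0,0,0,1]}}

```text
clock: 32.17
eef_pos: [0.5169, 0.4104, 0.1225]
tool_rot: [0.67, 0.742, 0.0, 0.0]
ft_force: [0.3, 0.1, -1.4]
grip_width: 0.0091
```

```bash
python3 -W ignore - <<'E'
from h import *
plan(.516,.4092,.11,95.7)
E
```

```text
t 32.17 tcp [0.5169 0.4104 0.1225] toolx ang 95.79 tilt 0.05 j1,j6 [38.4 32.7] F [ 0.3  0.1 -1.4] w 0.0091
  turn tool z 0.09  alt -179.91  then shift mm (turned axes) [-1.1 -1.  12.5]
  shift in present axes mm [-1.1 -1.  12.5]
```

Request:
{"api": "drive_tool", "payload": {"steps": [-0.0008,-0.0008,0.003,0,0,0,1,0,0,0.003,0,0,0,1,0,0,0.003,0,0,0,1,0,0,0.0025,0,0,0,1,0,0,0,0,0,0,1,0,0,0,0,0,0,1]}}

```text
clock: 32.67
eef_pos: [0.5159, 0.4096, 0.1104]
tool_rot: [0.67, 0.742, 0.0, 0.0]
ft_force: [0.1, -0.1, -0.5]
grip_width: 0.0088
```

Request:
{"api": "drive_tool", "payload": {"steps": [0,0,0.001,0,0,0,1,0,0,0,0,0,0,1,0,0,0,0,0,0,1]}}

```text
clock: 32.92
eef_pos: [0.5159, 0.4096, 0.1103]
tool_rot: [0.67, 0.742, 0.0, 0.0]
ft_force: [-2.5, -1.4, 6.3]
grip_width: 0.0088
```

```bash
python3 -W ignore - <<'E'
from h import *
p,d,m=snap('wrist','w17')
cop(p,d,m,[.516,.4092],5.7)
E
```

```text
nx -83 n 690 y 33.7 ztop 46.7
  nx -68 n 1230 y 22.9 ztop 46.8
  nx -53 n 1024 y 8.6 ztop 46.7
  nx -38 n 714 y 1.2 ztop 46.6
  nx -23 n 619 y 0.8 ztop 46.7
  nx -8 n 521 y 0.8 ztop 46.9
  nx 7 n 435 y 0.8 ztop 46.6
  nx 22 n 432 y 1.4 ztop 46.6
  nx 37 n 457 y -0.2 ztop 46.6
  nx 52 n 219 y -4.7 ztop 46.6
```

View pics/w17.png

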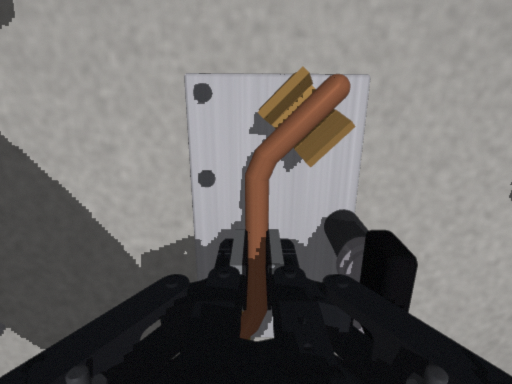

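Seated level with floor contact. Release and rise.

Request:
{"api": "drive_tool", "payload": {"steps": [0,0,0,0,0,0,0.6,0,0,0,0,0,0,0.4,0,0,0,0,0,0,0.4,0,0,-0.01,0,0,0,0.4,0,0,-0.02,0,0,0,0.4,0,0,-0.03,0,0,0,0.2,0,0,-0.025,0,0,0,0,0,0,0,0,0,0,0]}}

```text
clock: 33.63
eef_pos: [0.5183, 0.4114, 0.2017]
tool_rot: [0.67, 0.742, 0.006, 0.001]
ft_force: [0.6, 1.2, 1.0]
grip_width: 0.043
```

Request:
{"api": "drive_tool", "payload": {"steps": [0,0,0,0,0,0,0,0,0,0,0,0,0,0]}}

```text
clock: 33.8
eef_pos: [0.5157, 0.4094, 0.1944]
tool_rot: [0.67, 0.742, -0.0, 0.0]
ft_force: [-0.3, -0.2, -0.2]
grip_width: 0.0425
```

```bash
python3 -W ignore - <<'E'
from h import *
p,d,m=snap('wrist','w18'); print(nestfit(p,d,m,(.511,.463)))
cop(p,d,m,[.516,.4092],5.7)
plan(.5108,.4628,.137,95.7)
E
```

```text
(array([0.51070932, 0.46236136]), array([45.37265778, 12.55695152]), 5.269080638885498, np.float64(0.08777692178421843), 1311, array([0.50862928, 0.46115115]))
  nx -83 n 254 y 34.0 ztop 46.8
  nx -68 n 463 y 23.1 ztop 47.0
  nx -53 n 404 y 8.8 ztop 47.0
  nx -38 n 288 y 1.2 ztop 46.8
  nx -23 n 268 y 0.9 ztop 46.8
  nx -8 n 258 y 1.3 ztop 46.8
  nx 7 n 243 y 0.6 ztop 46.9
  nx 22 n 239 y 1.4 ztop 46.7
  nx 37 n 214 y -0.2 ztop 46.6
  nx 52 n 290 y -8.6 ztop 46.8
  nx 67 n 280 y -23.2 ztop 46.6
  nx 82 n 92 y -32.0 ztop 46.7
t 33.85 tcp [0.5153 0.4091 0.1934] toolx ang 95.81 tilt 0.11 j1,j6 [38.4 32.6] F [ 0.7 -0.1  0.3] w 0.0431
  turn tool z 0.11  alt -179.89  then shift mm (turned axes) [53.9  0.8 56.4]
  shift in present axes mm [53.9  0.9 56.4]
```

View pics/w18.png

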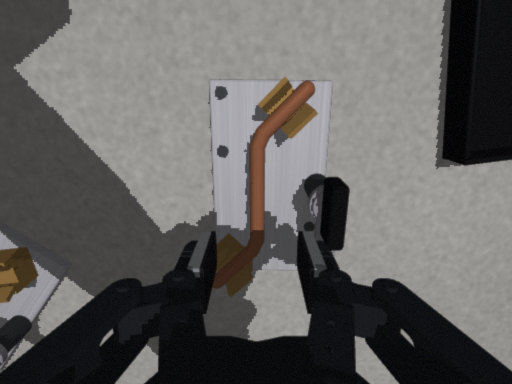

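Request:
{"api": "drive_tool", "payload": {"steps": [0.018,0,0,0,0,0,-0.3,0.018,0,0,0,0,0,-0.3,0.0179,0.0005,0,0,0,0,-0.3,0,0,0.01,0,0,0,-0.3,0,0,0.01,0,0,0,-0.3,0,0,0,0,0,0,-0.3,0,0,0,0,0,0,-0.3,0,0,0,0,0,0,-0.3]}}

```text
clock: 34.52
eef_pos: [0.5109, 0.4621, 0.1736]
tool_rot: [0.671, 0.742, -0.001, -0.0]
ft_force: [-0.1, -0.6, 0.7]
grip_width: 0.0554
```

```bash
python3 -W ignore - <<'E'
from h import *
plan(.5108,.4628,.138,95.7)
E
```

```text
t 34.52 tcp [0.5109 0.4621 0.1736] toolx ang 95.75 tilt 0.11 j1,j6 [42.1 36.4] F [-0.1 -0.6  0.7] w 0.0554
  turn tool z 0.05  alt -179.95  then shift mm (turned axes) [ 0.7 -0.  35.6]
  shift in present axes mm [ 0.7 -0.  35.6]
```

Request:
{"api": "drive_tool", "payload": {"steps": [0.0006,0,0.012,0,0,0,-0.3,0,0,0.012,0,0,0,-0.3,0,0,0.008,0,0,0,0,0,0,0.0035,0,0,0,0.3,0,0,0,0,0,0,0.5,0,0,0,0,0,0,1,0,0,0,0,0,0,1,0,0,0,0,0,0,1]}}

```text
clock: 35.18
eef_pos: [0.5108, 0.4623, 0.1385]
tool_rot: [0.671, 0.742, -0.001, 0.001]
ft_force: [0.8, -6.2, -1.8]
grip_width: 0.0107
```

Request:
{"api": "drive_tool", "payload": {"steps": [0,0,0,0,0,0,1,0,0,0,0,0,0,1]}}

```text
clock: 35.35
eef_pos: [0.5108, 0.4623, 0.1385]
tool_rot: [0.671, 0.742, -0.001, 0.001]
ft_force: [0.3, -5.5, -2.0]
grip_width: 0.0107
```

Request:
{"api": "drive_tool", "payload": {"steps": [0,0,0,0,0,5,1,0,0,0,0,0,6,1,0,0,0,0,0,6,1,0,0,0,0,0,6,1,0,0,0,0,0,6,1,0,0,0,0,0,6,1,0,0,0,0,0,6,1,0,0,0,0,0,6,1]}}

```text
clock: 36.02
eef_pos: [0.511, 0.4628, 0.1385]
tool_rot: [0.912, 0.411, -0.0, 0.001]
ft_force: [-0.3, -3.7, -2.6]
grip_width: 0.0107
```

Request:
{"api": "drive_tool", "payload": {"steps": [0,0,0,0,0,6,1,0,0,0,0,0,6,1,0,0,0,0,0,6,1,0,0,0,0,0,6,1,0,0,0,0,0,6,1,0,0,0,0,0,6,1,0,0,0,0,0,5,1,0,0,0,0,0,0,1]}}

```text
clock: 36.68
eef_pos: [0.5114, 0.463, 0.1385]
tool_rot: [0.998, 0.067, 0.0, 0.001]
ft_force: [2.1, -4.0, -3.9]
grip_width: 0.0108
```

Request:
{"api": "drive_tool", "payload": {"steps": [0,0,0,0,0,0,1,0,0,0,0,0,0,0.5,0,0,0,0,0,0,0,0,0,0,0,0,0,-0.5,0,0,-0.02,0,0,0,-0.5,0,0,-0.03,0,0,0,-1,0,0,-0.04,0,0,0,-1,0,0,-0.03,0,0,0,-1]}}

```text
clock: 37.35
eef_pos: [0.5106, 0.4647, 0.2623]
tool_rot: [0.998, 0.069, 0.001, -0.001]
ft_force: [1.3, 1.1, 0.1]
grip_width: 0.0855
```

Request:
{"api": "drive_tool", "payload": {"steps": [-0.02,0.01,-0.02,0,0,0,-1,-0.03,0.005,0,0,0,0,-1,-0.03,0.005,0,0,0,0,-1,0,0,0,0,0,0,-1,0,0,0,0,0,0,-1]}}

```text
clock: 37.77
eef_pos: [0.4325, 0.4333, 0.28]
tool_rot: [0.998, 0.069, 0.0, -0.001]
ft_force: [0.7, 0.3, -0.4]
grip_width: 0.085
```

```bash
python3 -W ignore - <<'E'
from h import *
p,d,m=snap('wrist','w19'); print(nestfit(p,d,m,(.511,.463))); cop(p,d,m,[.516,.4092],5.7)
p,d,m=snap('top','t19'); tubes(p,d,m)
for ap in [(.511,.463),(.643,-.08),(.692,.18)]: print(nestfit(p,d,m,ap))
snap('scene','s19')
plan(.3,.3,.3)
E
```

```text
(array([0.51130145, 0.46294632]), array([12.5991478 , 45.65974426]), 95.63602447509766, np.float64(0.0876656920532863), 725, array([0.50994078, 0.46394907]))
  nx -83 n 98 y 36.2 ztop 46.5
  nx -68 n 199 y 25.2 ztop 47.0
  nx -53 n 174 y 11.1 ztop 46.8
  nx -38 n 122 y 3.0 ztop 46.6
  nx -23 n 120 y 3.1 ztop 46.6
  nx -8 n 69 y 3.0 ztop 46.6
  nx 7 n 30 y 3.1 ztop 46.5
  nx 22 n 132 y 3.1 ztop 46.7
  nx 37 n 127 y 2.5 ztop 46.6
  nx 52 n 151 y -6.0 ztop 46.7
  nx 67 n 154 y -20.8 ztop 46.8
  nx 82 n 68 y -30.8 ztop 46.4
(array([0.51025165, 0.45970172]), array([13.60989094, 46.38966751]), 96.32412004470825, np.float64(0.08702010096337039), 90, array([0.50934115, 0.4586254 ]))
(array([ 0.64180872, -0.08207855]), array([13.18015003, 44.76301575]), 93.82415223121643, np.float64(0.08744030658664662), 80, array([ 0.64152883, -0.08236216]))
(array([0.69041425, 0.17866309]), array([45.50082779, 12.34463024]), 58.067420959472656, np.float64(0.08668685425728806), 75, array([0.68984389, 0.17874802]))
t 37.92 tcp [0.4351 0.4341 0.2796] toolx ang 7.84 tilt 0.16 j1,j6 [ 44.9 127.1] F [-0.4 -0.   0.5] w 0.0851
  turn tool z -0.0  alt -180.0  then shift mm (turned axes) [-152.2  114.4  -20.4]
  shift in present axes mm [-152.2  114.4  -20.4]
```

View pics/w19.png

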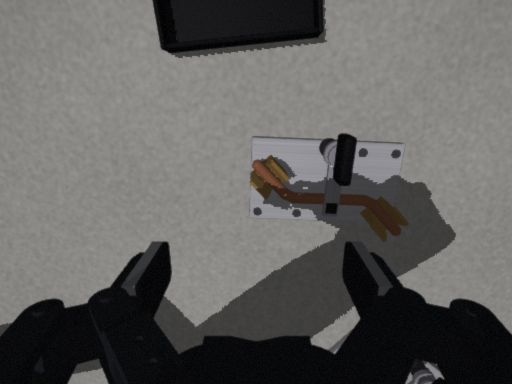

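View pics/t19.png

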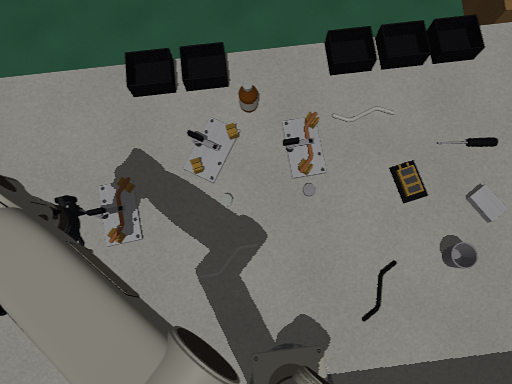

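View pics/s19.png

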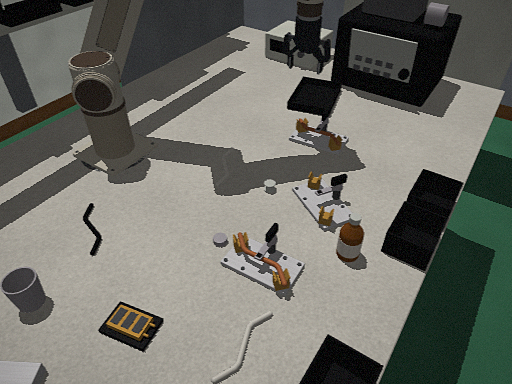

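```bash
python3 -c "
from h import *
print(job_done())"
```

```text
the job is handed in; nothing more can be done
None
```

Both copper tubes found on the bench are now seated in nests of their own and locked. I handed the job in at about 38 s of the 210 s allowed, with the arm clear of everything.

- **Loaded nests:** I opened the right-hand and left-hand nests, laid a tube in each and turned each handle a quarter turn clockwise. In the final checks the handle bars read 92.8° and 95.6° by the wrist camera, which are their locked positions. Each tube's top reads 46.4–47.0 mm along its whole length, so both tubes lie level and fully down.
- **Third nest:** Only two copper tubes showed in the top and scene views. I left the middle nest untouched, and its handle still reads as locked.
- **Other things on the bench:** These were not touched, and the last pictures show them where they were. I checked them by eye only; the white tube near the robot was faint in the arm's shadow.
- **Disagreements:** The top camera puts things 2–3 mm off from the wrist camera, so I worked from the wrist readings. Seen at a slant after locking, both tubes read 2–3 mm to one side. From directly above they had read within about 2 mm of true, so I take this as an effect of the viewing angle.

No tube was knocked aside and no grip slackening was noticed.

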